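# Fetch the glass pane from between the brass panels and case it

## Task

Pack the short orange glass pane: lift the two tall pierced brass panels out of the five-slot stand and park both upright in the two-slot side rack, then take the pane from between them, keeping it upright, and stand it in the slot inside the open case. Put each brass panel back upright in the very slot of the stand it came from, and shut the case lid fully.

Things in the scene. Friction and masses are not known exactly. Their poses are not given: they have to be found in the camera images.
- square_panel: Pierced brass lantern panel with a square top and star openings, 90 wide (x) x 12 thick (y) x 150 mm high (z), about 0.3 kg; origin at the centre of its underside, z up. At the start it stands in a slot of the stand next to the pane (either side). Pinch it across y near the middle of its top.
- arched_panel: Pierced brass lantern panel with a half-round top, 90 wide (x) x 12 thick (y) x 150 mm high (z) at the middle (straight sides to 105 mm, then a 45 mm radius arch), about 0.3 kg; origin at the centre of its underside, z up. At the start it stands in the slot on the other side of the pane.
- pane: Orange glass pane with dark metal side edges, 80 wide (x) x 12 thick (y) x 100 mm high (z), about 0.22 kg; origin at the centre of its underside, z up. Starts in the stand's middle slot, its top 50 mm below the panels at either side, which leave no room for a gripper.
- stand: Wooden stand with five slots, fixed, 100 (x) x 196 (y) x 58 mm high. Origin: centre of underside, z up. Slot centres at y = -68, -34, 0, 34, 68 mm. Slots run along x between 70 mm long ridges, 50 mm deep: 15 mm wide in the lower 35 mm, flaring to 29 mm at the mouth; floor 8 mm above the origin. The pane starts at y = 0, the panels at y = -34 and 34, all at x = 0 with axes parallel to the stand's.
- side_rack: Pale wooden side rack with two slots, fixed, empty, 100 (x) x 150 (y) x 58 mm high. Origin: centre of underside, z up. Slot centres at y = -45 and 45 mm. Slots run along x between 70 mm long ridges, 50 mm deep: 15 mm wide in the lower 35 mm, flaring to 29 mm at the mouth; floor 8 mm above the origin. Either panel may be parked in either slot.
- case: Dark wooden open case, fixed, outside 126 (x) x 150 (y) x 120 mm high, walls 6 mm. Origin: centre of underside, z up. One grey felt slot inside at y = 0. Slots run along x between 70 mm long ridges, 50 mm deep: 15 mm wide in the lower 35 mm, flaring to 29 mm at the mouth; floor 6 mm above the origin. The pane in it ends 14 mm below the rim. Lid hinge line on the +x rim at x = 63, z = 120.5 mm, parallel to y.
- lid (a joint): Hinge of the case lid, rad: 0 shut flat on the rim; 1.65 to 1.85 at the start (a little past upright, leaning away from the case), 1.9 at most. Plain board 126 x 150 x 8 mm, 0.15 kg, no handle; stays at any angle. Push it over from behind (+x side) and down; about 2 N at its free edge moves it.
- lid_edge (a point): Middle of the lid's free edge, on its outer (top) face: 126 mm from the hinge line, 8 mm above the lid's inner face. With the lid standing up it is the top of the lid, on the side away from the case; shut, it lies over the rim on the case's -x side.
Things that resemble listed ones, but are neither listed nor needed, are in the scene too. Leave any blue, pink or turquoise look-alike of the arched_panel alone.

How it is judged (in metres and radians):
On the way, in this order (a step that is already met when the one before it is completed fails the run):
1. both brass panels stand in the side rack while the pane is still in the stand (x of square_panel in the frame of side_rack between -0.025 and 0.025 m and y of square_panel in the frame of side_rack between -0.062 and 0.062 m and z of square_panel in the frame of side_rack between 0 and 0.02 m and angle between each of square_panel, arched_panel's own z axis and vertical below 0.15 rad and x of arched_panel in the frame of side_rack between -0.025 and 0.025 m and y of arched_panel in the frame of side_rack between -0.062 and 0.062 m and z of arched_panel in the frame of side_rack between 0 and 0.02 m and distance of pane from where it was at the start of the episode below 0.02 m), for 0.2 s.
2. the pane stands upright in the slot of the case (x of pane in the frame of case between -0.02 and 0.02 m and y of pane in the frame of case between -0.01 and 0.01 m and z of pane in the frame of case between 0 and 0.018 m and angle between pane's own z axis and vertical below 0.15 rad), for 0.2 s.
At the end, for the whole second after the job is handed in: The pane stands in the slot of the case (within 20 mm along the slot, 10 mm across, on the slot floor, upright within 0.15 rad), each brass panel is within 15 mm of where it started, upright within 0.15 rad and square to the stand within 0.12 rad, all at rest, and the lid is shut to below 0.06 rad (all of step 2 and distance of each of square_panel, arched_panel from where it was at the start of the episode below 0.015 m and angle between each of square_panel, arched_panel's own z axis and vertical below 0.15 rad and angle between the x axis of each of square_panel, arched_panel and the x axis of stand, either way round below 0.12 rad and linear speed of each of square_panel, arched_panel, pane below 0.02 m/s and value of joint lid below 0.06 rad); the robot touches nothing.
It fails at once if the glass pane is tipped over by more than 0.7 rad (angle between pane's own z axis and vertical above 0.7 rad).
It also fails if it takes over 141 s, if anything falls off the work surface, if the arm or the gripper's body presses on something with over 40 N, if the wrist force passes 120 N, or if a joint passes its speed limit or range.

## Robot

A 7-joint arm with a two-finger parallel gripper is mounted at the origin on the work surface. World frame = base frame: x ahead of the robot, y to its left, z up, the work surface at z = 0. Lengths are in m, angles in degrees, forces in N, time in s.
With the tool pointing down it reaches from about 0.4 to 0.925 m from the base axis. Payload 5.6 kg.
Tool frame: the origin (TCP) lies at the very end of the fingers, on their centre line; the grasp point (between the pads) lies 19 mm behind it (arm.hold_point_z is the distance from the TCP to the grasp point, in m); z points along the fingers, y is the line along which they close (so a half turn about z gives the same grasp; the last joint's range is limited). The gripper opens to 85 mm and grips with 20 to 120 N. Pads are 22 mm wide; open, the fingers measure 114 mm over their backs; the gripper's body (76 mm by 85 mm) begins 54 mm behind the grasp point. The pads swing forward as they close: fully open they stand 13 mm farther back than shut.
Start: joints at [-76.146, 26.786, -0.665, 91.828, 0.344, 61.387, -3.226], TCP at [0.183, 0.624, 0.231] pointing down, gripper open.
Joint ranges: [-144.91, 144.91], [-17.63, 115.5], [-89.93, 88.59], [15.96, 139.68], [-74.01, 254.01], [8.47, 105.57], [-167.45, 167.45]. Speed limits (degrees/s): [147.25, 147.25, 180, 180, 180, 180, 180].

## Interface

Orientations are given as a 3x3 rotation matrix whose columns are the frame's x, y, z axes.
In Python, from cell import arm gives the robot as it stands.
- The arm moves only by the shell command python3 -m creep 'ROWS'. ROWS is JSON, a list of rows, each an object of numbers: "claw": the gripper command: -1 is fully open, 1 is shut, values between are in proportion; "dx", "dy", "dz": the shift along the world's x, y, z in m; "wx", "wy", "wz": the turn, a rotation vector about the world's x, y, z in degrees. In form: [{"claw": .., "dx": .., "dy": .., "dz": .., "wx": .., "wy": .., "wz": ..}, ...]. A call has 1 to 10 rows; each row is the pose to reach, as a shift and turn from the pose commanded when the call began; what a row does not reach only later rows make up. A row lasts 1/8 s, in which the tool goes at most 62.5 mm and 10.7 degrees, less where a joint would pass 70% of its speed; a pose out of reach is approached as far as the arm can. A call with a gripper value outside its range is refused whole. The fingers move at their own pace and stop on an object; the grip force is fixed at half the most. Time passes only in rows, so rows that repeat a pose let the fingers close. It gives the time, the measured TCP pose, the force, the opening and the grip force at its end, in the units of the state.
- arm.read_state(): the state, without advancing time (a new reading comes with each control period).
- arm.get_image(name): name is "side" or "top" or "wrist"; returns a dict with "pixels" (420x560x3 uint8, red, green, blue), "mtx" (3x3 intrinsics, pixels), "D" ([k1, k2, p1, p2, k3] as OpenCV has them; the pictures are not rectified), "extrinsics" (4x4, takes a point from camera to world coordinates). Camera axes: x right, y down, z forward; pixel columns grow to the right and rows downward; lengths in m; the calibration is good to about 2 mm. A picture is of the moment at which its call begins. There is no depth.
- arm.finish_job(): hands the job in; it is judged then, once.
Trained networks look in a picture, given as the dict that the camera call returned (one of the last four; its "shot" number tells which), for a name from the list of things; names that differ only in an ending like _2 or _b are one class to them, and where a whole thing is asked for, a point or a joint stands for the part that bears it (a point fixed in the world has none). Each returns a list of dicts, best first, with "p" (0 to 1); they miss things now and then, are a little off and sometimes report something else, mostly with a low value. They report only what shows in the picture. A call takes as long as a camera call. They do not tell look-alikes from the thing itself.
- arm.recognise(picture, name): "bbox" ([left, top, right, bottom] in pixels, round what is visible of it).
- arm.outline_of(picture, name): "pixels" (420x560 bool, what is visible of it) and "bbox" ([left, top, right, bottom] in pixels, round what is visible of it).
- arm.landmark_of(picture, name): "xy" ([column, row] in pixels: a listed point, or the origin of a listed thing).
The state is a dict: "clock": time; "q": joint angles; "dq": joint speeds; "effort": joint torques, N m; "tool_pos": TCP position; "ee_rot": TCP orientation; "force": force on the tool from outside, world axes, zero at the start; "ft_torque": the same for the moment, N m; "width": finger opening in m; "grip_force": force on a finger pad.
Only numpy, scipy, OpenCV 4.12 (cv2) and the standard library are available. Lean on these libraries where they do the work, as an engineer would, in place of code of your own. Each camera call takes 0.05 s, during which the arm holds its last target. There are 200 camera calls.

## Working session

There is one attempt and no reset: what is moved stays moved. The work goes in short steps, Python scripts to look and compute and a shell command to move; the robot and the scene stay as the last step left them, time stands still between calls to the robot, and variables do not carry over. Pictures are saved under pics/ and viewed, at most 16 in all, crops included, and the job is handed in when it is done.

```bash
mkdir -p pics; ls; python3 - <<'E'
from cell import arm
import cv2
s=arm.read_state(); print(s)
for n in("side","top"):
    p=arm.get_image(n); cv2.imwrite(f"pics/{n}0.png",p["pixels"][:,:,::-1]); print(n,p["mtx"],p["D"],p["extrinsics"])
    for k in("square_panel","arched_panel","pane","stand","side_rack","case","lid","lid_edge"):
        try:
            print(k,[(x["bbox"],round(x["p"],2)) for x in arm.recognise(p,k)][:5] if k!="lid_edge" else "", [(x["xy"],round(x["p"],2)) for x in arm.landmark_of(p,k)][:5])
        except Exception as e: print(k,e)
E
```

```text
pics
{'clock': 0.0, 'q': array([-76.1470034 ,  26.83560942,  -0.66339899,  91.88180047,
         0.34322854,  61.38744841,  -3.22606787]), 'dq': array([-0.01423834,  0.07294058,  0.0426    , -0.00906119,  0.01114097,
       -0.1044736 ,  0.04217044]), 'effort': array([ 3.53312143e-04, -5.32377720e+01,  2.16916233e-02, -2.51306999e+01,
        1.14658079e-02,  7.67077465e-03, -1.33464107e-05]), 'tool_pos': array([0.18253363, 0.62325089, 0.23033639]), 'ee_rot': array([[-9.59696511e-01,  2.81038185e-01, -3.80644786e-04],
       [ 2.81038414e-01,  9.59694915e-01, -1.75503474e-03],
       [-1.27928911e-04, -1.79127652e-03, -9.99998387e-01]]), 'force': array([-0.86610382,  0.48527278, -0.19370077]), 'ft_torque': array([0.02461089, 0.04083404, 0.01181695]), 'grip_force': 0.0, 'width': 0.08528581302826496}
side [[520.31781636   0.         284.97024927]
 [  0.         520.31781636 211.61363734]
 [  0.           0.           1.        ]] [0.04925242 0.         0.         0.         0.        ] [[ 0.96167254 -0.1475342   0.23112678  0.26296839]
 [-0.27363065 -0.46203859  0.84359149 -1.03925815]
[... 1383 characters left out ...]
.8, 132.0, 265.3, 181.6], 0.83), ([276.3, 195.4, 286.5, 238.1], 0.69), ([303.7, 266.2, 312.4, 302.5], 0.55), ([60.9, 155.7, 179.7, 253.5], 0.25)] [([253.5, 274.3], 0.91), ([252.6, 163.9], 0.84), ([316.4, 172.1], 0.81), ([306.9, 288.1], 0.72), ([278.7, 225.9], 0.71)]
pane [([259.2, 195.8, 273.0, 233.8], 0.74)] [([266.0, 220.6], 0.79)]
stand [([223.4, 194.4, 309.1, 251.9], 0.94), ([60.3, 154.2, 179.2, 255.3], 0.5)] [([265.4, 220.3], 0.87)]
side_rack [([365.7, 238.3, 438.8, 300.4], 0.89)] [([399.6, 268.5], 0.65)]
case [([62.8, 154.0, 180.9, 254.3], 0.83)] []
lid it knows: arched_panel, case, lid_edge, pane, side_rack, square_panel, stand
lid_edge  [([102.0, 152.6], 0.89), ([145.5, 229.7], 0.6)]
```

View pics/side0.png

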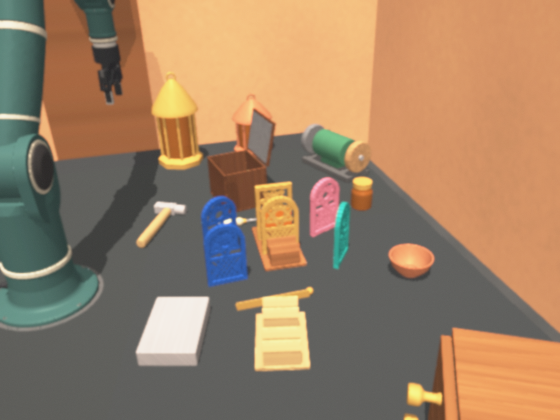

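View pics/top0.png

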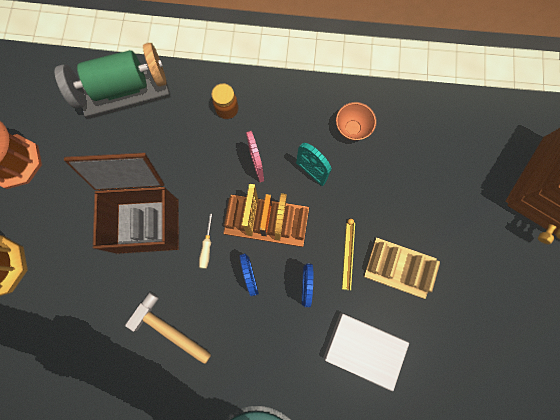

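The side view shows the brass square panel (275,195) and arched panel (280,215) in the stand, with the pane between them. In the top view they are at (249,209), (280,215) and (266,213), the side rack is at (402,267), and the case is at (134,205) with its lid up on the far side.
Things that could be mistaken for the arched panel (top-view pixels): blue (249,273), blue (307,285), pink (255,157), turquoise (314,162). The brass one at (280,215) in the stand is the target. The lanterns at far left and the amber jar (223,98) could pass for the pane but aren't it.

```bash
cat > h.py <<'E'
from cell import arm
import cv2, numpy as np
from scipy.optimize import minimize, least_squares
def proj(p,X):
    T=np.linalg.inv(p["extrinsics"]); r,_=cv2.Rodrigues(T[:3,:3])
    return cv2.projectPoints(np.asarray(X,float).reshape(-1,1,3),r,T[:3,3],p["mtx"],np.array(p["D"]))[0].reshape(-1,2)
def ray(p,uv):
    n=cv2.undistortPoints(np.array(uv,float).reshape(-1,1,2),p["mtx"],np.array(p["D"])).reshape(-1,2)
    d=np.c_[n,np.ones(len(n))]@p["extrinsics"][:3,:3].T
    return p["extrinsics"][:3,3],d
def onz(p,uv,z):
    o,d=ray(p,uv); return o+d*((z-o[2])/d[:,2])[:,None]
def tri(obs):  # [(pic,uv)]
    A=np.zeros((3,3));b=np.zeros(3)
    for p,uv in obs:
        o,d=ray(p,uv); d=d[0]/np.linalg.norm(d[0]); M=np.eye(3)-np.outer(d,d); A+=M;b+=M@o
    return np.linalg.solve(A,b)
def box(x,y,yaw,L,W,z0,z1,n=0):
    c,s=np.cos(yaw),np.sin(yaw)
    return np.array([[x+c*a*L/2-s*b*W/2,y+s*a*L/2+c*b*W/2,z] for z in(z0,z1) for a,b in((1,1),(1,-1),(-1,-1),(-1,1))])
def snap(n,name): 
    p=arm.get_image(n); cv2.imwrite(f"pics/{name}.png",p["pixels"][:,:,::-1]); return p
def rectz(p,mask,z):
    c=max(cv2.findContours(mask.astype(np.uint8),0,2)[0],key=cv2.contourArea).reshape(-1,2)
    P=onz(p,c,z)[:,:2].astype(np.float32); return cv2.minAreaRect(P*1000)
E
python3 - <<'E'
from h import *
t=snap("top","t1"); s=snap("side","s1"); w=snap("wrist","w1")
np.set_printoptions(precision=4,suppress=True)
for k in("stand","side_rack"):
    a=arm.landmark_of(t,k)[0]["xy"]; b=arm.landmark_of(s,k)[0]["xy"]; print(k,tri([(t,a),(s,b)]),onz(t,[a],0))
    print(rectz(t,arm.outline_of(t,k)[0]["pixels"],.04))
b=arm.landmark_of(s,"case")[0]["xy"];print(onz(s,[b],0))
print(rectz(t,arm.outline_of(t,"case")[0]["pixels"],.12))
print("edge",tri([(t,arm.landmark_of(t,"lid_edge")[0]["xy"]),(s,arm.landmark_of(s,"lid_edge")[0]["xy"])]))
st=arm.read_state(); T=np.eye(4);T[:3,:3]=st["ee_rot"];T[:3,3]=st["tool_pos"]
print(np.linalg.inv(T)@w["extrinsics"], w["mtx"])
E
```

```text
stand [0.5342 0.0375 0.0098] [[0.5349 0.0382 0.    ]]
((530.7166748046875, 33.54173278808594), (193.6223602294922, 97.08193969726562), 86.5073471069336)
side_rack [ 0.452  -0.2967  0.0061] [[ 0.454  -0.2989  0.    ]]
((451.316650390625, -287.9765625), (157.07302856445312, 99.52897644042969), 76.44741821289062)
[[0.4813 0.3379 0.    ]]
((523.1721801757812, 345.5639953613281), (218.48948669433594, 244.7388916015625), 9.247614860534668)
edge [0.5855 0.3401 0.2404]
[[ 0.0008 -0.9518 -0.3068  0.0792]
 [ 1.      0.001  -0.0004 -0.001 ]
 [ 0.0007 -0.3068  0.9518 -0.1435]
 [ 0.      0.      0.      1.    ]] [[378.5919   0.     274.8337]
 [  0.     378.5919 202.7648]
 [  0.       0.       1.    ]]
```

```bash
python3 -m creep '[{"claw":-1,"dx":0,"dy":0,"dz":0.06,"wx":0,"wy":0,"wz":6},{"claw":-1,"dx":0.03,"dy":-0.05,"dz":0.08,"wx":0,"wy":0,"wz":12.8},{"claw":-1,"dx":0.06,"dy":-0.1,"dz":0.08,"wx":0,"wy":0,"wz":12.8},{"claw":-1,"dx":0.09,"dy":-0.15,"dz":0.08,"wx":0,"wy":0,"wz":12.8},{"claw":-1,"dx":0.12,"dy":-0.2,"dz":0.08,"wx":0,"wy":0,"wz":12.8},{"claw":-1,"dx":0.15,"dy":-0.25,"dz":0.08,"wx":0,"wy":0,"wz":12.8},{"claw":-1,"dx":0.18,"dy":-0.3,"dz":0.08,"wx":0,"wy":0,"wz":12.8},{"claw":-1,"dx":0.21,"dy":-0.35,"dz":0.08,"wx":0,"wy":0,"wz":12.8},{"claw":-1,"dx":0.24,"dy":-0.4,"dz":0.08,"wx":0,"wy":0,"wz":12.8},{"claw":-1,"dx":0.27,"dy":-0.45,"dz":0.08,"wx":0,"wy":0,"wz":12.8}]'
```

```text
clock: 3.4
tool_pos: [0.4535, 0.1721, 0.3117]
ee_rot: [[-0.998, 0.061, 0.001], [0.061, 0.998, 0.001], [-0.001, 0.001, -1.0]]
force: [0.6, 0.8, 0.3]
width: 0.0852
grip_force: 0.0
```

```bash
python3 -m creep '[{"claw":-1,"dx":0.035,"dy":-0.06,"dz":0,"wx":0,"wy":0,"wz":0},{"claw":-1,"dx":0.065,"dy":-0.12,"dz":0,"wx":0,"wy":0,"wz":0},{"claw":-1,"dx":0.065,"dy":-0.14,"dz":0,"wx":0,"wy":0,"wz":0},{"claw":-1,"dx":0.065,"dy":-0.14,"dz":0,"wx":0,"wy":0,"wz":0},{"claw":-1,"dx":0.065,"dy":-0.14,"dz":0,"wx":0,"wy":0,"wz":0}]'; python3 - <<'E'
from h import *
w=snap("wrist","w2"); s=arm.read_state(); print(s["tool_pos"],s["ee_rot"][:,1],s["q"])
print(arm.recognise(w,"square_panel")[:1],[x["bbox"] for x in arm.recognise(w,"arched_panel")],arm.recognise(w,"pane")[:1],arm.recognise(w,"stand")[:1])
E
```

```text
clock: 4.03
tool_pos: [0.5175, 0.0348, 0.3113]
ee_rot: [[-0.998, 0.06, -0.0], [0.06, 0.998, 0.001], [0.0, 0.001, -1.0]]
force: [-0.3, 0.7, -0.5]
width: 0.0858
grip_force: 0.0
[0.51738771 0.03532463 0.31126208] [5.91968738e-02 9.98246108e-01 6.61875643e-04] [-27.35941753   9.27515324  22.45173878 105.92478373  -3.92024998
  65.54818324  83.05883818]
[{'bbox': [299.3, 126.6, 325.6, 253.2], 'p': 0.97}] [[264.4, 0.0, 319.8, 83.1], [160.0, 248.5, 236.4, 351.2], [294.9, 241.0, 344.5, 352.9], [108.6, 3.3, 181.8, 85.5], [225.9, 130.4, 256.1, 238.4]] [{'bbox': [268.1, 128.1, 283.0, 230.4], 'p': 0.65}] []
```

View pics/w2.png

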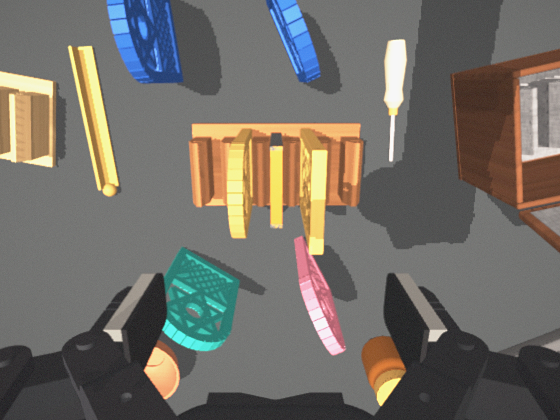

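The wrist view shows the brass square panel at (312,190), the pane at (276,180) and the arched brass panel at (240,185) in the stand. The blue (145,40 and 293,35), turquoise (205,300) and pink (320,295) look-alikes stand clear of it. I'll take a second wrist view 60 mm away, then fit the poses and heights from both.

```bash
cat >> h.py <<'E'
def model(n,x,y,yaw,zt,z0):
    L={"square_panel":.09,"arched_panel":.09,"pane":.08}[n]
    if n!="arched_panel": B=box(0,0,0,L,.012,z0,zt)
    else:
        a=np.linspace(0,np.pi,19); pr=[(.045*np.cos(t),zt-.045+.045*np.sin(t)) for t in a]+[(-.045,z0),(.045,z0)]
        B=np.array([[u,s,z] for u,z in pr for s in(-.006,.006)])
    c,s=np.cos(yaw),np.sin(yaw)
    return B@np.array([[c,s,0],[-s,c,0],[0,0,1]])+[x,y,0]
def fill(p,X):
    m=np.zeros((1680,2240),np.uint8); h=cv2.convexHull(((proj(p,X)+.5)*4).astype(np.int32)); cv2.fillConvexPoly(m,h,1)
    return cv2.resize(m.astype(np.float32),(560,420),interpolation=cv2.INTER_AREA)
def iou(a,b): return np.minimum(a,b).sum()/np.maximum(a,b).sum()
def maskat(p,n,xyz,hole=True):
    "outline nearest to where xyz projects, holes closed"
    uv=proj(p,[xyz])[0]; best=None
    for o in arm.outline_of(p,n):
        b=o["bbox"]; d=np.hypot((b[0]+b[2])/2-uv[0],(b[1]+b[3])/2-uv[1])
        if best is None or d<best[0]: best=(d,o["pixels"])
    c=cv2.findContours(best[1].astype(np.uint8),0,1)[0]; m=np.zeros((420,560),np.uint8); cv2.drawContours(m,c,-1,1,-1)
    return m.astype(np.float32)
def fit(views,n,x0,yaw0,zt=None,z0=.055):
    "views [(pic,mask)]; free x,y,yaw(,ztop)"
    def f(v):
        z=zt if zt else v[3]/10
        return -sum(iou(fill(p,model(n,v[0]/10,v[1]/10,v[2],z,z0)),m) for p,m in views)/len(views)
    v0=np.array([x0[0]*10,x0[1]*10,yaw0]+([] if zt else [1.5 if n!="pane" else 1.08]))
    S=np.vstack([v0]+[v0+e for e in np.diag([.06,.06,.06,.08][:len(v0)])])
    r=minimize(f,v0,method="Nelder-Mead",options=dict(initial_simplex=S,maxiter=250,xatol=1e-3,fatol=1e-4))
    return r.x/np.array([10,10,1,10][:len(v0)]),-r.fun
E
python3 - <<'E'
from h import *
import pickle
w=arm.get_image("wrist"); D=[]
for n,o in(("square_panel",.034),("pane",0),("arched_panel",-.034)): D.append((n,w,maskat(w,n,[.535,.037+o,.12])))
pickle.dump(D,open("v1.pkl","wb"))
E
python3 -m creep '[{"claw":-1,"dx":0,"dy":0.05,"dz":0,"wx":0,"wy":0,"wz":0},{"claw":-1,"dx":0.0,"dy":0.06,"dz":0,"wx":0,"wy":0,"wz":0},{"claw":-1,"dx":0.0,"dy":0.06,"dz":0,"wx":0,"wy":0,"wz":0},{"claw":-1,"dx":0.0,"dy":0.06,"dz":0,"wx":0,"wy":0,"wz":0}]'
python3 - <<'E'
from h import *
import pickle
np.set_printoptions(precision=4,suppress=True)
D=pickle.load(open("v1.pkl","rb")); w=arm.get_image("wrist")
for n,p,m in D:
    o={"s":.034,"p":0,"a":-.034}[n[0]]; z=.108 if n=="pane" else .158
    m2=maskat(w,n,[.535,.037+o,.12])
    print(n,fit([(p,m),(w,m2)],n,[.535,.037+o],-.06),fit([(p,m),(w,m2)],n,[.535,.037+o],-.06,z),[fit([v],n,[.535,.037+o],-.06,z) for v in((p,m),(w,m2))])
E
```

```text
clock: 4.97
tool_pos: [0.5178, 0.0925, 0.3113]
ee_rot: [[-0.998, 0.063, 0.0], [0.063, 0.998, -0.001], [-0.0, -0.001, -1.0]]
force: [-0.7, -0.5, 1.2]
width: 0.0858
grip_force: 0.0
square_panel (array([ 0.536 ,  0.0677, -0.0607,  0.1591]), np.float64(0.9055913686752319)) (array([ 0.5362,  0.0676, -0.0594]), np.float64(0.9045400619506836)) [(array([ 0.536 ,  0.0676, -0.0553]), np.float64(0.8924465179443359)), (array([ 0.5357,  0.0679, -0.0672]), np.float64(0.9181997776031494))]
pane (array([ 0.5328,  0.0342, -0.0625,  0.1095]), np.float64(0.858444333076477)) (array([ 0.5338,  0.034 , -0.0587]), np.float64(0.8603213429450989)) [(array([ 0.5329,  0.0337, -0.0648]), np.float64(0.8297927379608154)), (array([ 0.5336,  0.0343, -0.0631]), np.float64(0.9019951820373535))]
arched_panel (array([ 0.5307,  0.0013, -0.0836,  0.1616]), np.float64(0.9121788144111633)) (array([ 0.5319,  0.0002, -0.0672]), np.float64(0.9004218578338623)) [(array([ 0.5335,  0.0001, -0.0365]), np.float64(0.8711103200912476)), (array([ 0.5326,  0.0005, -0.0703]), np.float64(0.9161823987960815))]
```

```bash
python3 -m creep '[{"claw":-1,"dx":-0.01,"dy":-0.06,"dz":0,"wx":0,"wy":0,"wz":0},{"claw":-1,"dx":-0.02,"dy":-0.12,"dz":0,"wx":0,"wy":0,"wz":-5},{"claw":-1,"dx":-0.035,"dy":-0.18,"dz":0,"wx":0,"wy":0,"wz":-10},{"claw":-1,"dx":-0.05,"dy":-0.24,"dz":0,"wx":0,"wy":0,"wz":-10},{"claw":-1,"dx":-0.065,"dy":-0.30,"dz":0,"wx":0,"wy":0,"wz":-10},{"claw":-1,"dx":-0.075,"dy":-0.35,"dz":0,"wx":0,"wy":0,"wz":-10},{"claw":-1,"dx":-0.075,"dy":-0.36,"dz":0,"wx":0,"wy":0,"wz":-10},{"claw":-1,"dx":-0.075,"dy":-0.36,"dz":0,"wx":0,"wy":0,"wz":-10},{"claw":-1,"dx":-0.075,"dy":-0.36,"dz":0,"wx":0,"wy":0,"wz":-10}]'
python3 - <<'E'
from h import *
import pickle
w=snap("wrist","w3"); pickle.dump((w,arm.outline_of(w,"side_rack")[0]["pixels"]),open("r1.pkl","wb"))
E
python3 -m creep '[{"claw":-1,"dx":-0.015,"dy":-0.06,"dz":0,"wx":0,"wy":0,"wz":0},{"claw":-1,"dx":-0.015,"dy":-0.06,"dz":0,"wx":0,"wy":0,"wz":0},{"claw":-1,"dx":-0.015,"dy":-0.06,"dz":0,"wx":0,"wy":0,"wz":0}]'
python3 - <<'E'
from h import *
import pickle
np.set_printoptions(precision=4,suppress=True)
w=snap("wrist","w4"); V=[pickle.load(open("r1.pkl","rb")),(w,arm.outline_of(w,"side_rack")[0]["pixels"])]
print([o["p"] for o in arm.outline_of(w,"side_rack")],arm.landmark_of(w,"side_rack")[:1],tri([(w,arm.landmark_of(w,"side_rack")[0]["xy"]),(V[0][0],arm.landmark_of(V[0][0],"side_rack")[0]["xy"])]))
for p,m in V: print(rectz(p,m,.0),rectz(p,m,.058),np.array(p["extrinsics"])[:3,3])
a=V[0][0]["pixels"]; im=V[1][0]["pixels"].copy(); c=cv2.findContours(V[1][1].astype(np.uint8),0,1)[0]; cv2.drawContours(im,c,-1,(255,0,0),1)
cv2.imwrite("pics/w4c.png",im[:,:,::-1])
E
```

```text
clock: 6.3
tool_pos: [0.4432, -0.2646, 0.3111]
ee_rot: [[-0.973, 0.231, -0.0], [0.231, 0.973, 0.001], [0.0, 0.001, -1.0]]
force: [0.5, 0.7, -0.1]
width: 0.0853
grip_force: 0.0
clock: 6.78
tool_pos: [0.4281, -0.3252, 0.3111]
ee_rot: [[-0.972, 0.233, -0.0], [0.233, 0.972, 0.001], [0.0, 0.001, -1.0]]
force: [0.7, 0.2, -0.4]
width: 0.0854
grip_force: 0.0
[0.93] [{'xy': [303.1, 167.7], 'p': 0.58}] [ 0.4627 -0.2968 -0.0265]
((453.9212646484375, -299.96331787109375), (159.77392578125, 103.17748260498047), 76.65889739990234) ((442.6969909667969, -293.25335693359375), (139.39089965820312, 90.01472473144531), 76.6589126586914) [ 0.3659 -0.2474  0.4546]
((455.6041259765625, -292.9008483886719), (159.070068359375, 104.50408935546875), 76.5672836303711) ((442.23193359375, -294.8082275390625), (138.7775115966797, 91.17256164550781), 76.56727600097656) [ 0.3508 -0.3079  0.4547]
```

View pics/w4c.png

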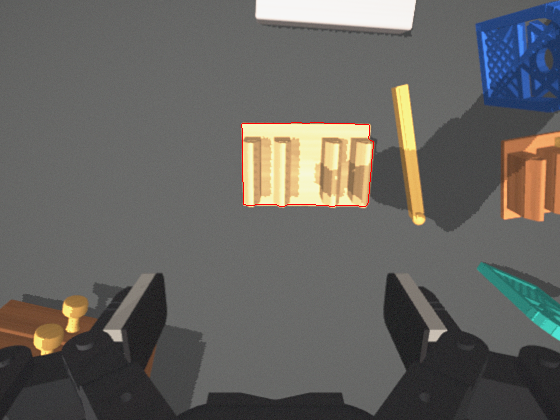

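The mask fits the rack: base corners at (243,124), (371,124), (369,206) and (243,206), slots near columns 267 and 345.

```bash
cat >> h.py <<'E'
def fitrack(V,x0,yaw0,W=.15,Wr=.15,ex=[]):
    def f(v):
        s=0
        for p,m in V:
            a=np.maximum(fill(p,box(v[0]/10,v[1]/10,v[2],.1,W,0,.008)),fill(p,box(v[0]/10,v[1]/10,v[2],.07,Wr,.008,.058))); s+=iou(a,m.astype(np.float32))
        return -s/len(V)
    v0=np.array([x0[0]*10,x0[1]*10,yaw0]); S=np.vstack([v0]+[v0+e for e in np.diag([.06,.06,.06])])
    r=minimize(f,v0,method="Nelder-Mead",options=dict(initial_simplex=S,maxiter=200,xatol=1e-3,fatol=1e-4))
    return r.x/[10,10,1],-r.fun
E
python3 - <<'E'
from h import *
import pickle
np.set_printoptions(precision=4,suppress=True)
w=arm.get_image("wrist"); V=[pickle.load(open("r1.pkl","rb")),(w,arm.outline_of(w,"side_rack")[0]["pixels"])]
print(fitrack(V,[.452,-.297],-.235),[fitrack([v],[.452,-.297],-.235) for v in V],fitrack(V,[.452,-.297],-.235,.15,.144))
from itertools import product
r=fitrack(V,[.452,-.297],-.235)[0]; c,s=np.cos(r[2]),np.sin(r[2])
for y in(-.045,.045): 
    P=[r[0]-s*y,r[1]+c*y]; print("slot",y,P,[proj(p,[P+[.058]]) for p,m in V])
print(arm.read_state()["tool_pos"])
E
```

```text
(array([ 0.4526, -0.2957, -0.2348]), np.float64(0.9168046712875366)) [(array([ 0.4531, -0.2953, -0.2421]), np.float64(0.9125020503997803)), (array([ 0.4528, -0.2955, -0.2384]), np.float64(0.9202852845191956))] (array([ 0.453 , -0.2956, -0.2414]), np.float64(0.9479631185531616))
slot -0.045 [np.float64(0.44217807922958763), np.float64(-0.33947444779825)] [array([[207.7864, 174.1946]]), array([[266.0978, 174.6292]])]
slot 0.045 [np.float64(0.4631133373672017), np.float64(-0.2519432249876925)] [array([[291.5295, 174.3465]]), array([[349.7536, 174.7373]])]
[ 0.4279 -0.3257  0.3113]
```

```bash
python3 -m creep '[{"claw":-0.2,"dx":0.02,"dy":0.06,"dz":0,"wx":0,"wy":0,"wz":2},{"claw":-0.2,"dx":0.04,"dy":0.12,"dz":0,"wx":0,"wy":0,"wz":4},{"claw":-0.2,"dx":0.06,"dy":0.18,"dz":0,"wx":0,"wy":0,"wz":6},{"claw":-0.2,"dx":0.08,"dy":0.24,"dz":0,"wx":0,"wy":0,"wz":8},{"claw":-0.2,"dx":0.095,"dy":0.29,"dz":0,"wx":0,"wy":0,"wz":10},{"claw":-0.2,"dx":0.104,"dy":0.326,"dz":0,"wx":0,"wy":0,"wz":10},{"claw":-0.2,"dx":0.104,"dy":0.326,"dz":-0.05,"wx":0,"wy":0,"wz":10},{"claw":-0.2,"dx":0.104,"dy":0.326,"dz":-0.1,"wx":0,"wy":0,"wz":10},{"claw":-0.2,"dx":0.104,"dy":0.326,"dz":-0.1,"wx":0,"wy":0,"wz":10}]'
python3 - <<'E'
from h import *
w=snap("wrist","w5"); print(arm.read_state()["tool_pos"],[o["bbox"] for o in arm.recognise(w,"arched_panel")])
E
```

```text
clock: 8.3
tool_pos: [0.5291, -0.0, 0.2083]
ee_rot: [[-0.998, 0.061, -0.008], [0.061, 0.998, -0.001], [0.008, -0.002, -1.0]]
force: [0.6, 0.5, 0.5]
width: 0.0513
grip_force: 0.0
[ 5.31137005e-01 -2.77681405e-04  2.10911711e-01] [[101.2, 1.9, 193.8, 70.1], [265.9, 127.3, 290.7, 282.1], [318.5, 0.0, 403.2, 69.2], [195.9, 294.2, 261.5, 398.1], [332.1, 269.2, 413.8, 420.0]]
```

View pics/w5.png

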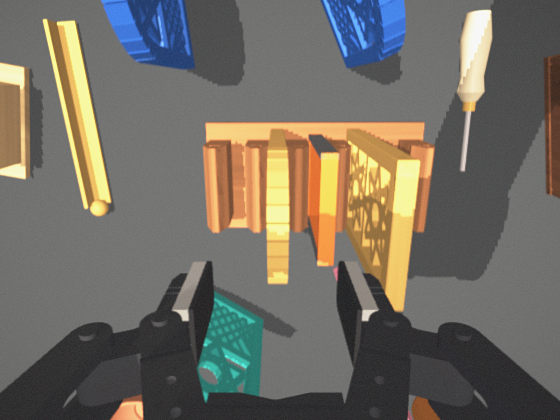

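The arched brass panel (278,205) is centred between the fingers (inner faces at about 212 and 341), so I'll descend and grip.

```bash
python3 -m creep '[{"claw":-0.2,"dx":0,"dy":0,"dz":-0.04,"wx":0,"wy":0,"wz":0},{"claw":-0.2,"dx":0,"dy":0,"dz":-0.08,"wx":0,"wy":0,"wz":0},{"claw":-0.2,"dx":0,"dy":0,"dz":-0.089,"wx":0,"wy":0,"wz":0},{"claw":-0.2,"dx":0,"dy":0,"dz":-0.089,"wx":0,"wy":0,"wz":0},{"claw":1,"dx":0,"dy":0,"dz":-0.089,"wx":0,"wy":0,"wz":0},{"claw":1,"dx":0,"dy":0,"dz":-0.089,"wx":0,"wy":0,"wz":0},{"claw":1,"dx":0,"dy":0,"dz":-0.089,"wx":0,"wy":0,"wz":0},{"claw":1,"dx":0,"dy":0,"dz":-0.089,"wx":0,"wy":0,"wz":0},{"claw":1,"dx":0,"dy":0,"dz":-0.089,"wx":0,"wy":0,"wz":0},{"claw":1,"dx":0,"dy":0,"dz":-0.089,"wx":0,"wy":0,"wz":0}]'
python3 -m creep '[{"claw":1,"dx":0,"dy":0,"dz":0.02,"wx":0,"wy":0,"wz":0},{"claw":1,"dx":0,"dy":0,"dz":0.05,"wx":0,"wy":0,"wz":0},{"claw":1,"dx":0,"dy":0,"dz":0.09,"wx":0,"wy":0,"wz":0},{"claw":1,"dx":0,"dy":0,"dz":0.14,"wx":0,"wy":0,"wz":0},{"claw":1,"dx":0,"dy":0,"dz":0.19,"wx":0,"wy":0,"wz":0},{"claw":1,"dx":0,"dy":0,"dz":0.20,"wx":0,"wy":0,"wz":0},{"claw":1,"dx":0,"dy":0,"dz":0.20,"wx":0,"wy":0,"wz":0}]'
```

```text
clock: 9.65
tool_pos: [0.5328, 0.0, 0.1237]
ee_rot: [[-0.998, 0.061, 0.003], [0.061, 0.998, 0.001], [-0.003, 0.001, -1.0]]
force: [-0.8, 0.5, 7.2]
width: 0.011
grip_force: 59.7
clock: 10.52
tool_pos: [0.5312, -0.0001, 0.3219]
ee_rot: [[-0.998, 0.061, -0.0], [0.061, 0.998, 0.0], [0.0, 0.0, -1.0]]
force: [-1.4, 0.1, -1.7]
width: 0.0112
grip_force: 58.9
```

```bash
python3 -m creep '[{"claw":1,"dx":-0.01,"dy":-0.04,"dz":0,"wx":0,"wy":0,"wz":0},{"claw":1,"dx":-0.025,"dy":-0.09,"dz":0,"wx":0,"wy":0,"wz":-2},{"claw":1,"dx":-0.04,"dy":-0.15,"dz":0,"wx":0,"wy":0,"wz":-4},{"claw":1,"dx":-0.055,"dy":-0.21,"dz":0,"wx":0,"wy":0,"wz":-6},{"claw":1,"dx":-0.07,"dy":-0.27,"dz":0,"wx":0,"wy":0,"wz":-8},{"claw":1,"dx":-0.08,"dy":-0.31,"dz":0,"wx":0,"wy":0,"wz":-10},{"claw":1,"dx":-0.089,"dy":-0.339,"dz":0,"wx":0,"wy":0,"wz":-10},{"claw":1,"dx":-0.089,"dy":-0.339,"dz":-0.04,"wx":0,"wy":0,"wz":-10.1},{"claw":1,"dx":-0.089,"dy":-0.339,"dz":-0.08,"wx":0,"wy":0,"wz":-10.1},{"claw":1,"dx":-0.089,"dy":-0.339,"dz":-0.1,"wx":0,"wy":0,"wz":-10.1}]'
python3 -m creep '[{"claw":1,"dx":0,"dy":0,"dz":0,"wx":0,"wy":0,"wz":0},{"claw":1,"dx":0,"dy":0,"dz":-0.015,"wx":0,"wy":0,"wz":0},{"claw":1,"dx":0,"dy":0,"dz":-0.03,"wx":0,"wy":0,"wz":0}]'
python3 - <<'E'
from h import *
w=snap("wrist","w6"); s=arm.read_state(); print(s["tool_pos"],s["force"],s["ee_rot"][:,1])
E
```

```text
clock: 11.78
tool_pos: [0.4402, -0.3375, 0.2175]
ee_rot: [[-0.972, 0.236, -0.007], [0.236, 0.972, 0.003], [0.008, 0.002, -1.0]]
force: [0.6, -1.3, -2.2]
width: 0.0109
grip_force: 58.9
clock: 12.15
tool_pos: [0.4429, -0.3392, 0.1918]
ee_rot: [[-0.972, 0.235, 0.001], [0.235, 0.972, -0.0], [-0.001, -0.0, -1.0]]
force: [1.0, -0.3, -3.0]
width: 0.011
grip_force: 59.1
[ 0.44182089 -0.33825117  0.18968811] [-0.32110912  1.20202387 -4.60105356] [2.35172964e-01 9.71953191e-01 8.20150839e-04]
```

View pics/w6.png

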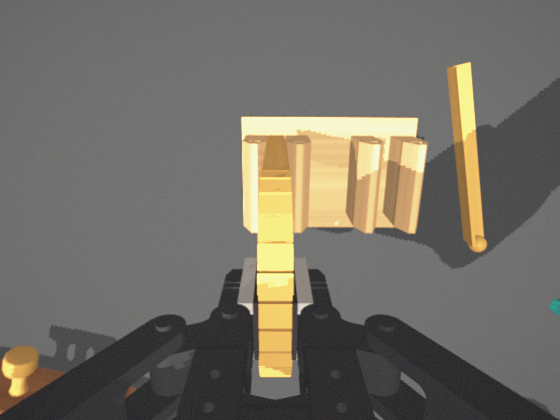

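The panel's lower end (275,150) is over the gap between the ridges (tops at 256 and 297), so it's centred. I'll lower it.

```bash
python3 -m creep '[{"claw":1,"dx":0,"dy":0,"dz":-0.02,"wx":0,"wy":0,"wz":0},{"claw":1,"dx":0,"dy":0,"dz":-0.035,"wx":0,"wy":0,"wz":0},{"claw":1,"dx":0,"dy":0,"dz":-0.05,"wx":0,"wy":0,"wz":0},{"claw":1,"dx":0,"dy":0,"dz":-0.06,"wx":0,"wy":0,"wz":0},{"claw":1,"dx":0,"dy":0,"dz":-0.066,"wx":0,"wy":0,"wz":0},{"claw":1,"dx":0,"dy":0,"dz":-0.066,"wx":0,"wy":0,"wz":0}]'
```

```text
clock: 12.95
tool_pos: [0.4426, -0.3392, 0.1261]
ee_rot: [[-0.972, 0.236, -0.0], [0.236, 0.972, 0.0], [0.0, 0.0, -1.0]]
force: [0.7, 0.4, -2.3]
width: 0.0113
grip_force: 59.1
```

```bash
python3 -m creep '[{"claw":1,"dx":0,"dy":0,"dz":-0.002,"wx":0,"wy":0,"wz":0},{"claw":1,"dx":0,"dy":0,"dz":-0.002,"wx":0,"wy":0,"wz":0},{"claw":-0.2,"dx":0,"dy":0,"dz":-0.002,"wx":0,"wy":0,"wz":0},{"claw":-0.2,"dx":0,"dy":0,"dz":-0.002,"wx":0,"wy":0,"wz":0},{"claw":-0.2,"dx":0,"dy":0,"dz":-0.002,"wx":0,"wy":0,"wz":0},{"claw":-0.2,"dx":0,"dy":0,"dz":0.03,"wx":0,"wy":0,"wz":0},{"claw":-0.2,"dx":0,"dy":0,"dz":0.08,"wx":0,"wy":0,"wz":0},{"claw":-0.2,"dx":0,"dy":0,"dz":0.13,"wx":0,"wy":0,"wz":0},{"claw":-0.2,"dx":0,"dy":0.03,"dz":0.18,"wx":0,"wy":0,"wz":0}]'
python3 -m creep '[{"claw":-0.2,"dx":0.015,"dy":0.06,"dz":0,"wx":0,"wy":0,"wz":2},{"claw":-0.2,"dx":0.03,"dy":0.12,"dz":0,"wx":0,"wy":0,"wz":4},{"claw":-0.2,"dx":0.045,"dy":0.18,"dz":0,"wx":0,"wy":0,"wz":6},{"claw":-0.2,"dx":0.06,"dy":0.24,"dz":0,"wx":0,"wy":0,"wz":8},{"claw":-0.2,"dx":0.075,"dy":0.30,"dz":0,"wx":0,"wy":0,"wz":10},{"claw":-0.2,"dx":0.09,"dy":0.35,"dz":0,"wx":0,"wy":0,"wz":10.1},{"claw":-0.2,"dx":0.093,"dy":0.377,"dz":0,"wx":0,"wy":0,"wz":10.1},{"claw":-0.2,"dx":0.093,"dy":0.377,"dz":-0.04,"wx":0,"wy":0,"wz":10.1},{"claw":-0.2,"dx":0.093,"dy":0.377,"dz":-0.09,"wx":0,"wy":0,"wz":10.1},{"claw":-0.2,"dx":0.093,"dy":0.377,"dz":-0.09,"wx":0,"wy":0,"wz":10.1}]'
python3 - <<'E'
from h import *
w=snap("wrist","w7"); print(arm.read_state()["tool_pos"],[o["bbox"] for o in arm.recognise(w,"square_panel")])
o,d=ray(w,[[275,200]])
m=maskat(w,"square_panel",[.536,.0677,.12]); print(fit([(w,m)],"square_panel",[.536,.0677],-.06,.158))
E
```

```text
clock: 14.08
tool_pos: [0.4421, -0.3107, 0.3082]
ee_rot: [[-0.971, 0.239, 0.0], [0.239, 0.971, -0.002], [-0.001, -0.002, -1.0]]
force: [1.7, -0.3, 0.6]
width: 0.0511
grip_force: 0.0
clock: 15.32
tool_pos: [0.5331, 0.0674, 0.2135]
ee_rot: [[-0.998, 0.062, -0.007], [0.062, 0.998, -0.002], [0.007, -0.003, -1.0]]
force: [0.0, -0.2, -0.0]
width: 0.0512
grip_force: 0.0
[0.53511356 0.06750771 0.21592819] [[267.9, 124.9, 289.3, 305.7]]
(array([ 0.53675791,  0.06776999, -0.05645374]), np.float64(0.9425961375236511))
```

```bash
python3 -m creep '[{"claw":-0.2,"dx":0.001,"dy":0,"dz":-0.04,"wx":0,"wy":0,"wz":0},{"claw":-0.2,"dx":0.001,"dy":0,"dz":-0.08,"wx":0,"wy":0,"wz":0},{"claw":-0.2,"dx":0.001,"dy":0,"dz":-0.092,"wx":0,"wy":0,"wz":0},{"claw":-0.2,"dx":0.001,"dy":0,"dz":-0.092,"wx":0,"wy":0,"wz":0},{"claw":1,"dx":0.001,"dy":0,"dz":-0.092,"wx":0,"wy":0,"wz":0},{"claw":1,"dx":0.001,"dy":0,"dz":-0.092,"wx":0,"wy":0,"wz":0},{"claw":1,"dx":0.001,"dy":0,"dz":-0.092,"wx":0,"wy":0,"wz":0},{"claw":1,"dx":0.001,"dy":0,"dz":-0.092,"wx":0,"wy":0,"wz":0},{"claw":1,"dx":0.001,"dy":0,"dz":-0.092,"wx":0,"wy":0,"wz":0},{"claw":1,"dx":0.001,"dy":0,"dz":-0.092,"wx":0,"wy":0,"wz":0}]'
python3 -m creep '[{"claw":1,"dx":0,"dy":0,"dz":0.02,"wx":0,"wy":0,"wz":0},{"claw":1,"dx":0,"dy":0,"dz":0.05,"wx":0,"wy":0,"wz":0},{"claw":1,"dx":0,"dy":0,"dz":0.09,"wx":0,"wy":0,"wz":0},{"claw":1,"dx":0,"dy":0,"dz":0.14,"wx":0,"wy":0,"wz":0},{"claw":1,"dx":0,"dy":0,"dz":0.19,"wx":0,"wy":0,"wz":0},{"claw":1,"dx":0,"dy":0,"dz":0.20,"wx":0,"wy":0,"wz":0},{"claw":1,"dx":0,"dy":0,"dz":0.20,"wx":0,"wy":0,"wz":0}]'
```

```text
clock: 16.73
tool_pos: [0.5378, 0.0682, 0.1258]
ee_rot: [[-0.998, 0.061, 0.003], [0.061, 0.998, 0.001], [-0.003, 0.001, -1.0]]
force: [-0.3, -0.4, 7.1]
width: 0.0111
grip_force: 59.6
clock: 17.6
tool_pos: [0.5362, 0.0678, 0.3239]
ee_rot: [[-0.998, 0.061, -0.0], [0.061, 0.998, 0.0], [0.0, 0.0, -1.0]]
force: [0.3, 0.4, -2.9]
width: 0.011
grip_force: 58.8
```

```bash
python3 -m creep '[{"claw":1,"dx":-0.01,"dy":-0.04,"dz":0,"wx":0,"wy":0,"wz":0},{"claw":1,"dx":-0.02,"dy":-0.09,"dz":0,"wx":0,"wy":0,"wz":-2},{"claw":1,"dx":-0.035,"dy":-0.15,"dz":0,"wx":0,"wy":0,"wz":-4},{"claw":1,"dx":-0.05,"dy":-0.21,"dz":0,"wx":0,"wy":0,"wz":-6},{"claw":1,"dx":-0.06,"dy":-0.27,"dz":0,"wx":0,"wy":0,"wz":-8},{"claw":1,"dx":-0.07,"dy":-0.31,"dz":0,"wx":0,"wy":0,"wz":-10},{"claw":1,"dx":-0.073,"dy":-0.32,"dz":0,"wx":0,"wy":0,"wz":-10.1},{"claw":1,"dx":-0.073,"dy":-0.32,"dz":-0.05,"wx":0,"wy":0,"wz":-10.1},{"claw":1,"dx":-0.073,"dy":-0.32,"dz":-0.1,"wx":0,"wy":0,"wz":-10.1},{"claw":1,"dx":-0.073,"dy":-0.32,"dz":-0.13,"wx":0,"wy":0,"wz":-10.1}]'
python3 -m creep '[{"claw":1,"dx":0,"dy":0,"dz":0,"wx":0,"wy":0,"wz":0},{"claw":1,"dx":0,"dy":0,"dz":0,"wx":0,"wy":0,"wz":0}]'
python3 - <<'E'
from h import *
w=snap("wrist","w8")
E
```

```text
clock: 18.85
tool_pos: [0.4618, -0.2498, 0.1902]
ee_rot: [[-0.972, 0.234, -0.006], [0.234, 0.972, 0.002], [0.006, 0.001, -1.0]]
force: [0.4, 0.4, -2.6]
width: 0.011
grip_force: 59.0
clock: 19.1
tool_pos: [0.4642, -0.252, 0.1947]
ee_rot: [[-0.972, 0.235, 0.0], [0.235, 0.972, -0.0], [-0.0, -0.0, -1.0]]
force: [0.0, -0.7, -2.2]
width: 0.0111
grip_force: 59.1
```

View pics/w8.png

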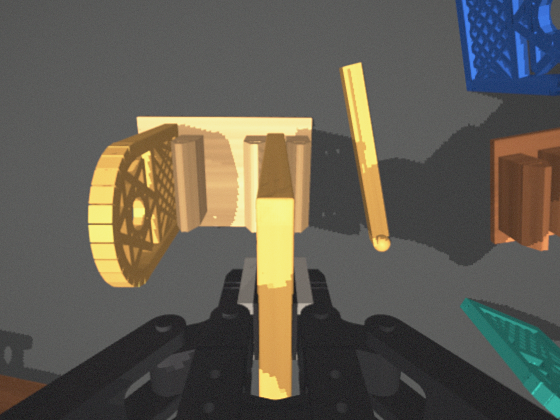

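The arched panel stands upright in the far rack slot (150,205). The square panel's foot (276,150) is over the near slot (ridges at 256 and 299).

```bash
python3 -m creep '[{"claw":1,"dx":0,"dy":0,"dz":-0.02,"wx":0,"wy":0,"wz":0},{"claw":1,"dx":0,"dy":0,"dz":-0.04,"wx":0,"wy":0,"wz":0},{"claw":1,"dx":0,"dy":0,"dz":-0.055,"wx":0,"wy":0,"wz":0},{"claw":1,"dx":0,"dy":0,"dz":-0.065,"wx":0,"wy":0,"wz":0},{"claw":1,"dx":0,"dy":0,"dz":-0.069,"wx":0,"wy":0,"wz":0},{"claw":1,"dx":0,"dy":0,"dz":-0.069,"wx":0,"wy":0,"wz":0},{"claw":1,"dx":0,"dy":0,"dz":-0.069,"wx":0,"wy":0,"wz":0}]'
python3 -m creep '[{"claw":-0.2,"dx":0,"dy":0,"dz":0,"wx":0,"wy":0,"wz":0},{"claw":-0.2,"dx":0,"dy":0,"dz":0,"wx":0,"wy":0,"wz":0},{"claw":-0.2,"dx":0,"dy":0,"dz":0,"wx":0,"wy":0,"wz":0},{"claw":-0.2,"dx":0,"dy":0,"dz":0.03,"wx":0,"wy":0,"wz":0},{"claw":-0.2,"dx":0,"dy":0,"dz":0.08,"wx":0,"wy":0,"wz":0},{"claw":-0.2,"dx":0,"dy":0,"dz":0.13,"wx":0,"wy":0,"wz":0},{"claw":-0.2,"dx":0.01,"dy":0.04,"dz":0.16,"wx":0,"wy":0,"wz":0},{"claw":-0.2,"dx":0.025,"dy":0.10,"dz":0.16,"wx":0,"wy":0,"wz":4},{"claw":-0.2,"dx":0.04,"dy":0.16,"dz":0.16,"wx":0,"wy":0,"wz":8},{"claw":-0.2,"dx":0.055,"dy":0.22,"dz":0.16,"wx":0,"wy":0,"wz":10.1}]'
python3 -m creep '[{"claw":-0.2,"dx":0.015,"dy":0.06,"dz":0,"wx":0,"wy":0,"wz":0},{"claw":-0.2,"dx":0.016,"dy":0.066,"dz":-0.03,"wx":0,"wy":0,"wz":0},{"claw":-0.2,"dx":0.016,"dy":0.066,"dz":-0.08,"wx":0,"wy":0,"wz":0},{"claw":-0.2,"dx":0.016,"dy":0.066,"dz":-0.1,"wx":0,"wy":0,"wz":0},{"claw":-0.2,"dx":0.016,"dy":0.066,"dz":-0.1,"wx":0,"wy":0,"wz":0}]'
python3 - <<'E'
from h import *
w=snap("wrist","w9"); print(arm.read_state()["tool_pos"])
m=maskat(w,"pane",[.5335,.034,.09]); print(fit([(w,m)],"pane",[.5335,.034],-.06,.108))
t=snap("top","t9")
E
```

```text
clock: 20.02
tool_pos: [0.464, -0.2524, 0.1258]
ee_rot: [[-0.972, 0.236, 0.001], [0.236, 0.972, -0.0], [-0.001, 0.0, -1.0]]
force: [-1.4, 0.0, 0.5]
width: 0.0115
grip_force: 59.6
clock: 21.28
tool_pos: [0.519, -0.0303, 0.2857]
ee_rot: [[-0.998, 0.06, 0.001], [0.06, 0.998, 0.001], [-0.001, 0.001, -1.0]]
force: [0.5, 0.1, -0.0]
width: 0.0512
grip_force: 0.0
clock: 21.9
tool_pos: [0.5336, 0.0336, 0.1839]
ee_rot: [[-0.998, 0.062, -0.003], [0.062, 0.998, -0.001], [0.003, -0.001, -1.0]]
force: [0.9, -0.3, 1.0]
width: 0.0513
grip_force: 0.0
[0.53465532 0.03362939 0.18521686]
(array([ 0.53366423,  0.03388206, -0.05782333]), np.float64(0.8872771263122559))
```

```bash
python3 -m creep '[{"claw":-0.2,"dx":0,"dy":0,"dz":0.06,"wx":0,"wy":0,"wz":0},{"claw":-0.2,"dx":-0.01,"dy":0.03,"dz":0.11,"wx":0,"wy":0,"wz":0},{"claw":-0.2,"dx":-0.03,"dy":0.08,"dz":0.145,"wx":0,"wy":0,"wz":2},{"claw":-0.2,"dx":-0.045,"dy":0.14,"dz":0.145,"wx":0,"wy":0,"wz":4},{"claw":-0.2,"dx":-0.06,"dy":0.2,"dz":0.145,"wx":0,"wy":0,"wz":6},{"claw":-0.2,"dx":-0.075,"dy":0.26,"dz":0.145,"wx":0,"wy":0,"wz":6},{"claw":-0.2,"dx":-0.075,"dy":0.28,"dz":0.145,"wx":0,"wy":0,"wz":6},{"claw":-0.2,"dx":-0.075,"dy":0.28,"dz":0.145,"wx":0,"wy":0,"wz":6},{"claw":-0.2,"dx":-0.075,"dy":0.28,"dz":0.145,"wx":0,"wy":0,"wz":6}]'
python3 - <<'E'
from h import *
w=snap("wrist","w10"); print(arm.read_state()["tool_pos"],arm.read_state()["ee_rot"][:,1])
print([(o["bbox"],o["p"]) for o in arm.recognise(w,"case")],arm.landmark_of(w,"case"))
t=arm.get_image("top"); s=arm.get_image("side"); P=[]
for p in (w,t,s): 
    a=arm.landmark_of(p,"lid_edge"); print(a); P+=[(p,a[0]["xy"])] if a and a[0]["p"]>.6 else []
if len(P)>1: print(tri(P))
E
```

```text
clock: 23.18
tool_pos: [0.4608, 0.3116, 0.3309]
ee_rot: [[-0.999, -0.04, 0.001], [-0.04, 0.999, -0.0], [-0.001, -0.0, -1.0]]
force: [0.1, -0.5, 0.7]
width: 0.0511
grip_force: 0.0
[0.46077256 0.31151332 0.33081906] [-3.95545339e-02  9.99217408e-01 -1.05601359e-04]
[([198.7, 115.0, 375.8, 378.2], 0.72), ([0.0, 153.4, 138.9, 244.0], 0.5)] [{'xy': [284.2, 175.2], 'p': 0.79}]
[{'xy': [301.8, 368.8], 'p': 0.82}]
[{'xy': [102.6, 152.4], 'p': 0.64}]
[{'xy': [262.5, 113.9], 'p': 0.6}]
[0.58849596 0.33857879 0.24358781]
```

View pics/w10.png

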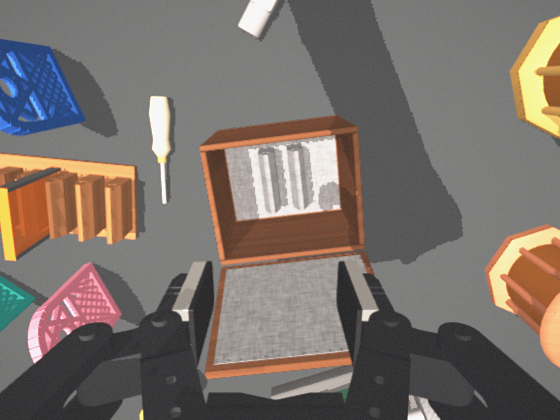

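The case opening spans (201,150), (357,128), (364,246) and (221,262), with the felt slot between two ridges at (268,180) and (296,177). The open lid lies below it at (290,310). I'll take one enlarged crop to pick the corners.

```bash
python3 -c "
import cv2
a=cv2.imread('pics/w10.png')[105:275,190:385]; cv2.imwrite('pics/w10c.png',cv2.resize(a,None,fx=3.5,fy=3.5,interpolation=cv2.INTER_CUBIC))"
```

```text
(no output)
```

View pics/w10c.png

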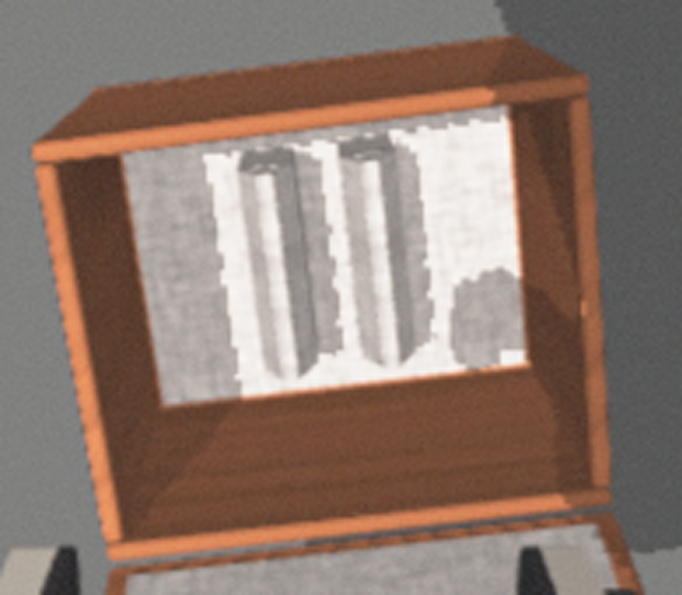

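```bash
python3 - <<'E'
from h import *
np.set_printoptions(precision=4,suppress=True)
w=arm.get_image("wrist")
uv=np.array([(34,147),(586,78),(610,495),(108,555),(162,407),(528,365),(97,90),(515,37)])/3.5+[190,105]
L=np.array([(-.063,-.075,.12),(-.063,.075,.12),(.063,.075,.12),(.063,-.075,.12),(.057,-.069,.006),(.057,.069,.006),(-.063,-.075,0),(-.063,.075,0)])
def M(v,L=L):
    c,s=np.cos(v[2]),np.sin(v[2]); return L@np.array([[c,s,0],[-s,c,0],[0,0,1]])+[v[0],v[1],v[3] if len(v)>3 else 0]
for v0 in([.485,.34,.08],[.485,.34,.08,0]):
    r=least_squares(lambda v:(proj(w,M(v))-uv).ravel(),v0); print(r.x,np.degrees(r.x[2]),np.abs(r.fun).max(),r.fun.reshape(-1,2))
e=np.array([.588496,.338579,.243588]); v=least_squares(lambda v:(proj(w,M(v))-uv).ravel(),[.485,.34,.08]).x
d=e-M(v,np.array([[.063,0,.1205]]))[0]; x=d[:2]@[np.cos(v[2]),np.sin(v[2])]; print("lid",x,d[2],np.arctan2(d[2],-x)-np.arctan2(.008,.126))
o=np.array([[0,-.02,.056],[0,.02,.056]]); print((proj(w,M(v,o))-[190,105])*3.5)
E
```

```text
[0.4911 0.3242 0.1679] 9.617677016285393 3.1897084215146094 [[-1.5382 -1.1383]
 [ 0.9131 -1.5812]
 [ 1.0966  3.1897]
 [-0.1271  2.4355]
 [-0.0541 -0.0862]
 [-0.1467 -0.3818]
 [-0.8302 -0.7063]
 [ 0.6435 -0.9453]]
[ 0.4928  0.3245  0.1678 -0.0068] 9.61682966513441 1.8615918004809657 [[ 0.1336 -0.5917]
 [-0.5201 -0.6293]
 [-0.3231  1.8616]
 [ 0.9902  0.8394]
 [ 0.6157 -0.7313]
 [-0.9213 -0.8614]
 [ 0.1668 -0.059 ]
 [-0.1372 -0.0606]]
lid 0.03540519262435817 0.123088 1.787469706969306
[[268.0899 281.041 ]
 [389.9764 266.2964]]
```

```bash
python3 -m creep '[{"claw":-0.2,"dx":0.012,"dy":-0.05,"dz":0,"wx":0,"wy":0,"wz":-1},{"claw":-0.2,"dx":0.027,"dy":-0.11,"dz":0,"wx":0,"wy":0,"wz":-2},{"claw":-0.2,"dx":0.044,"dy":-0.17,"dz":0,"wx":0,"wy":0,"wz":-4},{"claw":-0.2,"dx":0.06,"dy":-0.23,"dz":-0.04,"wx":0,"wy":0,"wz":-5.7},{"claw":-0.2,"dx":0.073,"dy":-0.2775,"dz":-0.08,"wx":0,"wy":0,"wz":-5.7},{"claw":-0.2,"dx":0.073,"dy":-0.2775,"dz":-0.13,"wx":0,"wy":0,"wz":-5.7},{"claw":-0.2,"dx":0.073,"dy":-0.2775,"dz":-0.17,"wx":0,"wy":0,"wz":-5.7},{"claw":-0.2,"dx":0.073,"dy":-0.2775,"dz":-0.17,"wx":0,"wy":0,"wz":-5.7},{"claw":-0.2,"dx":0.073,"dy":-0.2775,"dz":-0.17,"wx":0,"wy":0,"wz":-5.7}]'
python3 - <<'E'
from h import *
w=snap("wrist","w11"); s=arm.read_state(); print(s["tool_pos"],s["ee_rot"][:,1])
m=maskat(w,"pane",[.5335,.034,.09]); print(fit([(w,m)],"pane",[.5335,.034],-.06,.108))
E
```

```text
clock: 24.75
tool_pos: [0.5338, 0.0365, 0.1618]
ee_rot: [[-0.998, 0.056, 0.002], [0.056, 0.998, 0.0], [-0.002, 0.0, -1.0]]
force: [-0.7, -0.1, 0.9]
width: 0.0513
grip_force: 0.0
[0.5341216  0.03666348 0.16223859] [0.05572197 0.99844582 0.00099929]
(array([ 0.5335,  0.034 , -0.06  ]), np.float64(0.8840279579162598))
```

```bash
python3 -m creep '[{"claw":-0.2,"dx":0,"dy":-0.0028,"dz":-0.03,"wx":0,"wy":0,"wz":-0.3},{"claw":-0.2,"dx":0,"dy":-0.0028,"dz":-0.07,"wx":0,"wy":0,"wz":-0.3},{"claw":-0.2,"dx":0,"dy":-0.0028,"dz":-0.087,"wx":0,"wy":0,"wz":-0.3},{"claw":-0.2,"dx":0,"dy":-0.0028,"dz":-0.087,"wx":0,"wy":0,"wz":-0.3},{"claw":-0.2,"dx":0,"dy":-0.0028,"dz":-0.087,"wx":0,"wy":0,"wz":-0.3},{"claw":1,"dx":0,"dy":-0.0028,"dz":-0.087,"wx":0,"wy":0,"wz":-0.3},{"claw":1,"dx":0,"dy":-0.0028,"dz":-0.087,"wx":0,"wy":0,"wz":-0.3},{"claw":1,"dx":0,"dy":-0.0028,"dz":-0.087,"wx":0,"wy":0,"wz":-0.3},{"claw":1,"dx":0,"dy":-0.0028,"dz":-0.087,"wx":0,"wy":0,"wz":-0.3},{"claw":1,"dx":0,"dy":-0.0028,"dz":-0.087,"wx":0,"wy":0,"wz":-0.3}]'
python3 -m creep '[{"claw":1,"dx":0,"dy":0,"dz":0,"wx":0,"wy":0,"wz":0},{"claw":1,"dx":0,"dy":0,"dz":0.02,"wx":0,"wy":0,"wz":0},{"claw":1,"dx":0,"dy":0,"dz":0.05,"wx":0,"wy":0,"wz":0},{"claw":1,"dx":0,"dy":0,"dz":0.09,"wx":0,"wy":0,"wz":0},{"claw":1,"dx":0,"dy":0,"dz":0.14,"wx":0,"wy":0,"wz":0},{"claw":1,"dx":0,"dy":0,"dz":0.18,"wx":0,"wy":0,"wz":0},{"claw":1,"dx":0,"dy":0,"dz":0.18,"wx":0,"wy":0,"wz":0},{"claw":1,"dx":0,"dy":0,"dz":0.18,"wx":0,"wy":0,"wz":0}]'
```

```text
clock: 26.1
tool_pos: [0.5333, 0.034, 0.0741]
ee_rot: [[-0.998, 0.061, 0.001], [0.061, 0.998, 0.001], [-0.001, 0.001, -1.0]]
force: [-1.0, 0.6, 6.7]
width: 0.0111
grip_force: 59.7
clock: 27.1
tool_pos: [0.5316, 0.0335, 0.252]
ee_rot: [[-0.998, 0.061, -0.002], [0.061, 0.998, -0.0], [0.002, -0.0, -1.0]]
force: [-0.7, -0.5, -2.9]
width: 0.0114
grip_force: 58.9
```

```bash
python3 -m creep '[{"claw":1,"dx":-0.005,"dy":0.04,"dz":0,"wx":0,"wy":0,"wz":2},{"claw":1,"dx":-0.012,"dy":0.09,"dz":0,"wx":0,"wy":0,"wz":4},{"claw":1,"dx":-0.02,"dy":0.15,"dz":0,"wx":0,"wy":0,"wz":7},{"claw":1,"dx":-0.029,"dy":0.21,"dz":0,"wx":0,"wy":0,"wz":10},{"claw":1,"dx":-0.037,"dy":0.265,"dz":0,"wx":0,"wy":0,"wz":13.1},{"claw":1,"dx":-0.04,"dy":0.29,"dz":0,"wx":0,"wy":0,"wz":13.1},{"claw":1,"dx":-0.04,"dy":0.29,"dz":0,"wx":0,"wy":0,"wz":13.1},{"claw":1,"dx":-0.04,"dy":0.29,"dz":-0.05,"wx":0,"wy":0,"wz":13.1},{"claw":1,"dx":-0.04,"dy":0.29,"dz":-0.09,"wx":0,"wy":0,"wz":13.1},{"claw":1,"dx":-0.04,"dy":0.29,"dz":-0.11,"wx":0,"wy":0,"wz":13.1}]'
python3 -m creep '[{"claw":1,"dx":0,"dy":0,"dz":0,"wx":0,"wy":0,"wz":0},{"claw":1,"dx":0,"dy":0,"dz":0,"wx":0,"wy":0,"wz":0}]'
python3 - <<'E'
from h import *
w=snap("wrist","w12")
E
```

```text
clock: 28.35
tool_pos: [0.4919, 0.3197, 0.14]
ee_rot: [[-0.987, -0.163, -0.004], [-0.163, 0.987, -0.005], [0.004, -0.004, -1.0]]
force: [-0.3, -0.9, -2.3]
width: 0.0111
grip_force: 58.8
clock: 28.6
tool_pos: [0.4936, 0.3225, 0.1439]
ee_rot: [[-0.986, -0.165, 0.001], [-0.165, 0.986, -0.0], [-0.001, -0.0, -1.0]]
force: [0.8, 0.2, -1.9]
width: 0.0109
grip_force: 58.8
```

View pics/w12.png

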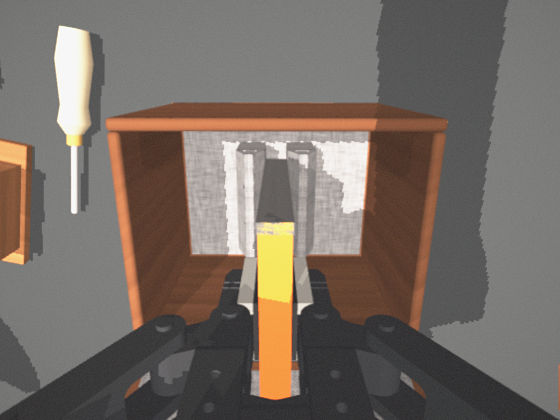

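The pane is over the felt slot (foot at 277, ridges at 250 and 302), and the rim corners at (108,120) and (446,121) are symmetric about it.

```bash
python3 - <<'E'
from h import *
w=arm.get_image("wrist")
A,B=onz(w,[[108,120],[446,121]],.12); d=(B-A)[:2]; print(A,B,np.linalg.norm(d)); d/=np.linalg.norm(d); n=np.array([d[1],-d[0]])
print("centre",(A+B)[:2]/2+.063*n,"yaw",np.degrees(np.arctan2(n[1],n[0])),arm.read_state()["tool_pos"])
E
```

```text
[0.44337519 0.24009268 0.12      ] [0.41937974 0.38541651 0.12      ] 0.14729153176191345
centre [0.49353583 0.323018  ] yaw 9.375915456816745 [0.49360595 0.32334399 0.14453958]
```

```bash
python3 -m creep '[{"claw":1,"dx":0,"dy":0,"dz":-0.02,"wx":0,"wy":0,"wz":0},{"claw":1,"dx":0,"dy":0,"dz":-0.04,"wx":0,"wy":0,"wz":0},{"claw":1,"dx":0,"dy":0,"dz":-0.055,"wx":0,"wy":0,"wz":0},{"claw":1,"dx":0,"dy":0,"dz":-0.066,"wx":0,"wy":0,"wz":0},{"claw":1,"dx":0,"dy":0,"dz":-0.07,"wx":0,"wy":0,"wz":0},{"claw":1,"dx":0,"dy":0,"dz":-0.07,"wx":0,"wy":0,"wz":0},{"claw":1,"dx":0,"dy":0,"dz":-0.07,"wx":0,"wy":0,"wz":0}]'
```

```text
clock: 29.58
tool_pos: [0.4931, 0.3238, 0.0738]
ee_rot: [[-0.986, -0.166, 0.001], [-0.166, 0.986, 0.001], [-0.001, 0.001, -1.0]]
force: [0.6, 0.9, -2.3]
width: 0.0111
grip_force: 61.0
```

```bash
python3 -m creep '[{"claw":1,"dx":0,"dy":0,"dz":-0.002,"wx":0,"wy":0,"wz":0},{"claw":1,"dx":0,"dy":0,"dz":-0.002,"wx":0,"wy":0,"wz":0},{"claw":-0.2,"dx":0,"dy":0,"dz":-0.002,"wx":0,"wy":0,"wz":0},{"claw":-0.2,"dx":0,"dy":0,"dz":-0.002,"wx":0,"wy":0,"wz":0},{"claw":-0.2,"dx":0,"dy":0,"dz":-0.002,"wx":0,"wy":0,"wz":0},{"claw":-0.2,"dx":0,"dy":0,"dz":0.03,"wx":0,"wy":0,"wz":0},{"claw":-0.2,"dx":0,"dy":0,"dz":0.08,"wx":0,"wy":0,"wz":0},{"claw":-0.2,"dx":0,"dy":0,"dz":0.13,"wx":0,"wy":0,"wz":0},{"claw":-0.2,"dx":0,"dy":0,"dz":0.18,"wx":0,"wy":0,"wz":0},{"claw":-0.2,"dx":0,"dy":0,"dz":0.24,"wx":0,"wy":0,"wz":0}]'
python3 - <<'E'
from h import *
w=snap("wrist","w13"); t=snap("top","t13");s=arm.read_state(); print(s["tool_pos"])
m=maskat(w,"pane",[.4935,.323,.09])
print(fit([(w,m)],"pane",[.4935,.323],.165,.106,.01))
for n,X in(("square_panel",[.4635,-.2519]),("arched_panel",[.4423,-.3393])):
    m=maskat(t,n,X+[.1]); print(n,fit([(t,m)],n,X,-.238,.158,.04))
E
```

```text
clock: 30.82
tool_pos: [0.492, 0.3232, 0.3144]
ee_rot: [[-0.986, -0.166, -0.001], [-0.166, 0.986, -0.001], [0.001, -0.001, -1.0]]
force: [0.7, 1.0, -0.0]
width: 0.0515
grip_force: 0.0
[0.4957391  0.32503773 0.32060224]
(array([0.49399174, 0.32325898, 0.16263115]), np.float64(0.9360033869743347))
square_panel (array([ 0.46520919, -0.24949198, -0.24505353]), np.float64(0.9260095357894897))
arched_panel (array([ 0.44452164, -0.33711264, -0.2369566 ]), np.float64(0.9304949641227722))
```

View pics/t13.png

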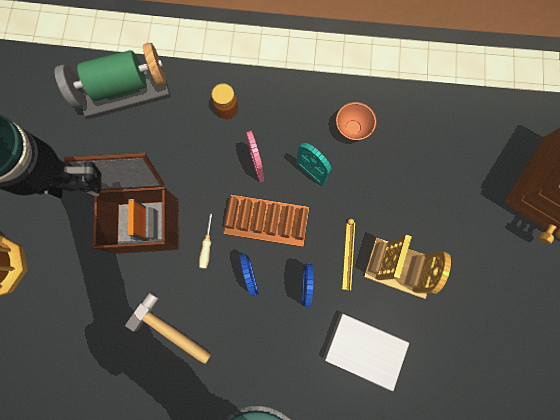

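The pane stands in the case slot (135,220), both panels are upright in the rack at (400,255) and (438,270), and the stand (266,220) is empty. I'll return the square panel first.

```bash
python3 -m creep '[{"claw":-0.2,"dx":-0.003,"dy":-0.055,"dz":0,"wx":0,"wy":0,"wz":-2},{"claw":-0.2,"dx":-0.006,"dy":-0.115,"dz":0,"wx":0,"wy":0,"wz":-5},{"claw":-0.2,"dx":-0.009,"dy":-0.175,"dz":0,"wx":0,"wy":0,"wz":-8},{"claw":-0.2,"dx":-0.012,"dy":-0.235,"dz":0,"wx":0,"wy":0,"wz":-11},{"claw":-0.2,"dx":-0.015,"dy":-0.295,"dz":0,"wx":0,"wy":0,"wz":-14},{"claw":-0.2,"dx":-0.018,"dy":-0.355,"dz":0,"wx":0,"wy":0,"wz":-17},{"claw":-0.2,"dx":-0.022,"dy":-0.415,"dz":0,"wx":0,"wy":0,"wz":-20},{"claw":-0.2,"dx":-0.026,"dy":-0.475,"dz":0,"wx":0,"wy":0,"wz":-23},{"claw":-0.2,"dx":-0.029,"dy":-0.53,"dz":0,"wx":0,"wy":0,"wz":-23.1},{"claw":-0.2,"dx":-0.03,"dy":-0.575,"dz":0,"wx":0,"wy":0,"wz":-23.1}]'
python3 -m creep '[{"claw":-0.2,"dx":0,"dy":0,"dz":-0.04,"wx":0,"wy":0,"wz":0},{"claw":-0.2,"dx":0,"dy":0,"dz":-0.09,"wx":0,"wy":0,"wz":0},{"claw":-0.2,"dx":0,"dy":0,"dz":-0.1,"wx":0,"wy":0,"wz":0},{"claw":-0.2,"dx":0,"dy":0,"dz":-0.1,"wx":0,"wy":0,"wz":0}]'
python3 - <<'E'
from h import *
w=snap("wrist","w14"); s=arm.read_state(); print(s["tool_pos"],s["ee_rot"][:,1])
m=maskat(w,"square_panel",[.464,-.252,.12])
print(fit([(w,m)],"square_panel",[.464,-.252],-.238,.158))
E
```

```text
clock: 32.33
tool_pos: [0.4612, -0.2532, 0.3118]
ee_rot: [[-0.972, 0.235, -0.003], [0.235, 0.972, 0.0], [0.003, -0.0, -1.0]]
force: [0.1, -0.6, 0.3]
width: 0.0512
grip_force: 0.0
clock: 32.83
tool_pos: [0.4623, -0.2515, 0.213]
ee_rot: [[-0.972, 0.234, -0.002], [0.234, 0.972, -0.0], [0.002, -0.001, -1.0]]
force: [-0.2, -0.3, 0.7]
width: 0.0509
grip_force: 0.0
[ 0.4631126  -0.25186871  0.21405524] [ 2.33863449e-01  9.72269306e-01 -5.32856549e-04]
(array([ 0.46306477, -0.25299382, -0.23076268]), np.float64(0.9382634162902832))
```

```bash
python3 -m creep '[{"claw":-0.2,"dx":0.001,"dy":0,"dz":-0.04,"wx":0,"wy":0,"wz":0},{"claw":-0.2,"dx":0.001,"dy":0,"dz":-0.08,"wx":0,"wy":0,"wz":0},{"claw":-0.2,"dx":0.001,"dy":0,"dz":-0.089,"wx":0,"wy":0,"wz":0},{"claw":-0.2,"dx":0.001,"dy":0,"dz":-0.089,"wx":0,"wy":0,"wz":0},{"claw":-0.2,"dx":0.001,"dy":0,"dz":-0.089,"wx":0,"wy":0,"wz":0},{"claw":1,"dx":0.001,"dy":0,"dz":-0.089,"wx":0,"wy":0,"wz":0},{"claw":1,"dx":0.001,"dy":0,"dz":-0.089,"wx":0,"wy":0,"wz":0},{"claw":1,"dx":0.001,"dy":0,"dz":-0.089,"wx":0,"wy":0,"wz":0},{"claw":1,"dx":0.001,"dy":0,"dz":-0.089,"wx":0,"wy":0,"wz":0},{"claw":1,"dx":0.001,"dy":0,"dz":-0.089,"wx":0,"wy":0,"wz":0}]'
python3 -m creep '[{"claw":1,"dx":0,"dy":0,"dz":0,"wx":0,"wy":0,"wz":0},{"claw":1,"dx":0,"dy":0,"dz":0.02,"wx":0,"wy":0,"wz":0},{"claw":1,"dx":0,"dy":0,"dz":0.05,"wx":0,"wy":0,"wz":0},{"claw":1,"dx":0,"dy":0,"dz":0.09,"wx":0,"wy":0,"wz":0},{"claw":1,"dx":0,"dy":0,"dz":0.14,"wx":0,"wy":0,"wz":0},{"claw":1,"dx":0,"dy":0,"dz":0.19,"wx":0,"wy":0,"wz":0},{"claw":1,"dx":0,"dy":0,"dz":0.20,"wx":0,"wy":0,"wz":0},{"claw":1,"dx":0,"dy":0,"dz":0.20,"wx":0,"wy":0,"wz":0}]'
```

```text
clock: 34.17
tool_pos: [0.4642, -0.2518, 0.125]
ee_rot: [[-0.972, 0.234, 0.001], [0.234, 0.972, -0.0], [-0.001, 0.0, -1.0]]
force: [-0.1, 0.3, 6.5]
width: 0.011
grip_force: 59.5
clock: 35.17
tool_pos: [0.4633, -0.2512, 0.3244]
ee_rot: [[-0.972, 0.234, 0.0], [0.234, 0.972, 0.001], [-0.0, 0.001, -1.0]]
force: [-0.2, -0.4, -2.6]
width: 0.0113
grip_force: 58.9
```

Target TCP is (0.5365, 0.0677), so the shift is dx +0.073, dy +0.319, wz +10.1.

```bash
python3 -m creep '[{"claw":1,"dx":0.008,"dy":0.04,"dz":0,"wx":0,"wy":0,"wz":2},{"claw":1,"dx":0.02,"dy":0.09,"dz":0,"wx":0,"wy":0,"wz":4},{"claw":1,"dx":0.034,"dy":0.15,"dz":0,"wx":0,"wy":0,"wz":6},{"claw":1,"dx":0.048,"dy":0.21,"dz":0,"wx":0,"wy":0,"wz":8},{"claw":1,"dx":0.062,"dy":0.27,"dz":0,"wx":0,"wy":0,"wz":10},{"claw":1,"dx":0.07,"dy":0.305,"dz":0,"wx":0,"wy":0,"wz":10.1},{"claw":1,"dx":0.073,"dy":0.319,"dz":0,"wx":0,"wy":0,"wz":10.1},{"claw":1,"dx":0.073,"dy":0.319,"dz":-0.05,"wx":0,"wy":0,"wz":10.1},{"claw":1,"dx":0.073,"dy":0.319,"dz":-0.1,"wx":0,"wy":0,"wz":10.1},{"claw":1,"dx":0.073,"dy":0.319,"dz":-0.13,"wx":0,"wy":0,"wz":10.1}]'
python3 -m creep '[{"claw":1,"dx":0,"dy":0,"dz":0,"wx":0,"wy":0,"wz":0},{"claw":1,"dx":0,"dy":0,"dz":0,"wx":0,"wy":0,"wz":0},{"claw":1,"dx":0,"dy":0,"dz":0,"wx":0,"wy":0,"wz":0}]'
python3 - <<'E'
from h import *
w=snap("wrist","w15"); print(arm.read_state()["tool_pos"])
E
```

```text
clock: 36.42
tool_pos: [0.5343, 0.0656, 0.1908]
ee_rot: [[-0.998, 0.062, -0.005], [0.062, 0.998, -0.002], [0.005, -0.003, -1.0]]
force: [-0.1, -0.2, -2.5]
width: 0.0111
grip_force: 59.2
clock: 36.8
tool_pos: [0.5376, 0.0673, 0.1958]
ee_rot: [[-0.998, 0.06, 0.003], [0.06, 0.998, 0.001], [-0.002, 0.001, -1.0]]
force: [-0.6, 0.0, -2.8]
width: 0.011
grip_force: 59.2
[0.53748316 0.06745237 0.19565421]
```

View pics/w15.png

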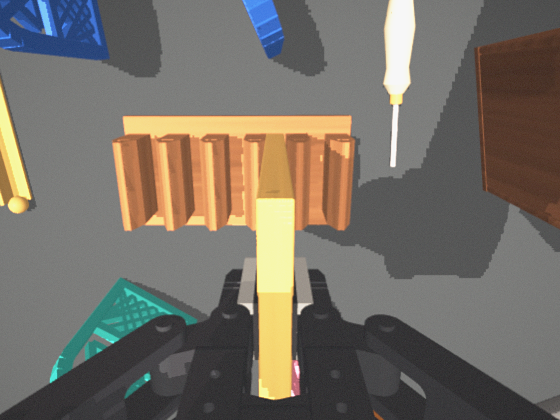

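The panel (276,150) is over the second slot from the right, y=+34, which is its original slot.

```bash
python3 -m creep '[{"claw":1,"dx":-0.001,"dy":0,"dz":-0.02,"wx":0,"wy":0,"wz":0},{"claw":1,"dx":-0.001,"dy":0,"dz":-0.04,"wx":0,"wy":0,"wz":0},{"claw":1,"dx":-0.001,"dy":0,"dz":-0.055,"wx":0,"wy":0,"wz":0},{"claw":1,"dx":-0.001,"dy":0,"dz":-0.065,"wx":0,"wy":0,"wz":0},{"claw":1,"dx":-0.001,"dy":0,"dz":-0.0705,"wx":0,"wy":0,"wz":0},{"claw":1,"dx":-0.001,"dy":0,"dz":-0.0705,"wx":0,"wy":0,"wz":0},{"claw":1,"dx":-0.001,"dy":0,"dz":-0.0705,"wx":0,"wy":0,"wz":0}]'
python3 -m creep '[{"claw":-0.2,"dx":0,"dy":0,"dz":0,"wx":0,"wy":0,"wz":0},{"claw":-0.2,"dx":0,"dy":0,"dz":0,"wx":0,"wy":0,"wz":0},{"claw":-0.2,"dx":0,"dy":0,"dz":0,"wx":0,"wy":0,"wz":0},{"claw":-0.2,"dx":0,"dy":0,"dz":0.03,"wx":0,"wy":0,"wz":0},{"claw":-0.2,"dx":0,"dy":0,"dz":0.08,"wx":0,"wy":0,"wz":0},{"claw":-0.2,"dx":0,"dy":0,"dz":0.13,"wx":0,"wy":0,"wz":0},{"claw":-0.2,"dx":-0.01,"dy":-0.03,"dz":0.18,"wx":0,"wy":0,"wz":-1},{"claw":-0.2,"dx":-0.02,"dy":-0.09,"dz":0.18,"wx":0,"wy":0,"wz":-3},{"claw":-0.2,"dx":-0.033,"dy":-0.15,"dz":0.18,"wx":0,"wy":0,"wz":-5},{"claw":-0.2,"dx":-0.047,"dy":-0.21,"dz":0.18,"wx":0,"wy":0,"wz":-7}]'
python3 -m creep '[{"claw":-0.2,"dx":-0.013,"dy":-0.06,"dz":0,"wx":0,"wy":0,"wz":-2},{"claw":-0.2,"dx":-0.026,"dy":-0.12,"dz":0,"wx":0,"wy":0,"wz":-3},{"claw":-0.2,"dx":-0.039,"dy":-0.17,"dz":0,"wx":0,"wy":0,"wz":-3.1},{"claw":-0.2,"dx":-0.047,"dy":-0.197,"dz":0,"wx":0,"wy":0,"wz":-3.1},{"claw":-0.2,"dx":-0.047,"dy":-0.197,"dz":-0.05,"wx":0,"wy":0,"wz":-3.1},{"claw":-0.2,"dx":-0.047,"dy":-0.197,"dz":-0.09,"wx":0,"wy":0,"wz":-3.1},{"claw":-0.2,"dx":-0.047,"dy":-0.197,"dz":-0.09,"wx":0,"wy":0,"wz":-3.1},{"claw":-0.2,"dx":-0.047,"dy":-0.197,"dz":-0.09,"wx":0,"wy":0,"wz":-3.1}]'
python3 - <<'E'
from h import *
w=snap("wrist","w16"); s=arm.read_state(); print(s["tool_pos"],s["ee_rot"][:,1])
m=maskat(w,"arched_panel",[.4425,-.339,.12])
print(fit([(w,m)],"arched_panel",[.4425,-.339],-.238,.158))
E
```

```text
clock: 37.72
tool_pos: [0.5359, 0.0676, 0.1251]
ee_rot: [[-0.998, 0.06, 0.0], [0.06, 0.998, 0.001], [-0.0, 0.001, -1.0]]
force: [-2.9, -1.0, 7.4]
width: 0.0109
grip_force: 60.8
clock: 38.98
tool_pos: [0.4882, -0.1442, 0.3041]
ee_rot: [[-0.983, 0.181, 0.001], [0.181, 0.983, 0.0], [-0.001, 0.001, -1.0]]
force: [1.0, -0.9, -0.2]
width: 0.0511
grip_force: 0.0
clock: 39.98
tool_pos: [0.4423, -0.3403, 0.2152]
ee_rot: [[-0.972, 0.234, 0.002], [0.234, 0.972, -0.001], [-0.002, -0.001, -1.0]]
force: [-0.2, -0.3, 0.9]
width: 0.0511
grip_force: 0.0
[ 0.44257274 -0.34037318  0.2156181 ] [ 2.33761920e-01  9.72293407e-01 -9.46409087e-04]
(array([ 0.44014633, -0.33951152, -0.23591521]), np.float64(0.9124757647514343))
```

```bash
python3 -m creep '[{"claw":-0.2,"dx":0,"dy":0.001,"dz":-0.04,"wx":0,"wy":0,"wz":0},{"claw":-0.2,"dx":0,"dy":0.001,"dz":-0.08,"wx":0,"wy":0,"wz":0},{"claw":-0.2,"dx":0,"dy":0.001,"dz":-0.091,"wx":0,"wy":0,"wz":0},{"claw":-0.2,"dx":0,"dy":0.001,"dz":-0.091,"wx":0,"wy":0,"wz":0},{"claw":-0.2,"dx":0,"dy":0.001,"dz":-0.091,"wx":0,"wy":0,"wz":0},{"claw":1,"dx":0,"dy":0.001,"dz":-0.091,"wx":0,"wy":0,"wz":0},{"claw":1,"dx":0,"dy":0.001,"dz":-0.091,"wx":0,"wy":0,"wz":0},{"claw":1,"dx":0,"dy":0.001,"dz":-0.091,"wx":0,"wy":0,"wz":0},{"claw":1,"dx":0,"dy":0.001,"dz":-0.091,"wx":0,"wy":0,"wz":0},{"claw":1,"dx":0,"dy":0.001,"dz":-0.091,"wx":0,"wy":0,"wz":0}]'
python3 -m creep '[{"claw":1,"dx":0,"dy":0,"dz":0,"wx":0,"wy":0,"wz":0},{"claw":1,"dx":0,"dy":0,"dz":0.02,"wx":0,"wy":0,"wz":0},{"claw":1,"dx":0,"dy":0,"dz":0.05,"wx":0,"wy":0,"wz":0},{"claw":1,"dx":0,"dy":0,"dz":0.09,"wx":0,"wy":0,"wz":0},{"claw":1,"dx":0,"dy":0,"dz":0.14,"wx":0,"wy":0,"wz":0},{"claw":1,"dx":0,"dy":0,"dz":0.19,"wx":0,"wy":0,"wz":0},{"claw":1,"dx":0,"dy":0,"dz":0.20,"wx":0,"wy":0,"wz":0},{"claw":1,"dx":0,"dy":0,"dz":0.20,"wx":0,"wy":0,"wz":0}]'
```

```text
clock: 41.32
tool_pos: [0.4422, -0.3388, 0.1235]
ee_rot: [[-0.972, 0.234, 0.001], [0.234, 0.972, -0.0], [-0.001, -0.0, -1.0]]
force: [-0.0, 1.5, 6.5]
width: 0.0112
grip_force: 59.6
clock: 42.32
tool_pos: [0.4414, -0.3381, 0.3229]
ee_rot: [[-0.972, 0.234, 0.0], [0.234, 0.972, 0.001], [-0.0, 0.001, -1.0]]
force: [-0.9, 0.3, -3.0]
width: 0.0111
grip_force: 58.8
```

```bash
python3 -m creep '[{"claw":1,"dx":0.01,"dy":0.04,"dz":0,"wx":0,"wy":0,"wz":2},{"claw":1,"dx":0.024,"dy":0.09,"dz":0,"wx":0,"wy":0,"wz":4},{"claw":1,"dx":0.04,"dy":0.15,"dz":0,"wx":0,"wy":0,"wz":6},{"claw":1,"dx":0.056,"dy":0.21,"dz":0,"wx":0,"wy":0,"wz":8},{"claw":1,"dx":0.072,"dy":0.27,"dz":0,"wx":0,"wy":0,"wz":10},{"claw":1,"dx":0.086,"dy":0.32,"dz":0,"wx":0,"wy":0,"wz":10.1},{"claw":1,"dx":0.09,"dy":0.3385,"dz":0,"wx":0,"wy":0,"wz":10.1},{"claw":1,"dx":0.09,"dy":0.3385,"dz":-0.05,"wx":0,"wy":0,"wz":10.1},{"claw":1,"dx":0.09,"dy":0.3385,"dz":-0.1,"wx":0,"wy":0,"wz":10.1},{"claw":1,"dx":0.09,"dy":0.3385,"dz":-0.13,"wx":0,"wy":0,"wz":10.1}]'
python3 -m creep '[{"claw":1,"dx":0,"dy":0,"dz":0,"wx":0,"wy":0,"wz":0},{"claw":1,"dx":0,"dy":0,"dz":0,"wx":0,"wy":0,"wz":0},{"claw":1,"dx":0,"dy":0,"dz":0,"wx":0,"wy":0,"wz":0}]'
python3 - <<'E'
from h import *
w=snap("wrist","w17"); print(arm.read_state()["tool_pos"])
E
```

```text
clock: 43.58
tool_pos: [0.5289, -0.001, 0.189]
ee_rot: [[-0.998, 0.061, -0.006], [0.061, 0.998, -0.002], [0.006, -0.002, -1.0]]
force: [0.1, 0.6, -2.9]
width: 0.0114
grip_force: 59.5
clock: 43.95
tool_pos: [0.5325, -0.0002, 0.1941]
ee_rot: [[-0.998, 0.06, 0.002], [0.06, 0.998, 0.001], [-0.002, 0.001, -1.0]]
force: [-0.6, 0.5, -3.1]
width: 0.0113
grip_force: 59.5
[ 5.32457591e-01 -8.77092188e-05  1.94082696e-01]
```

View pics/w17.png

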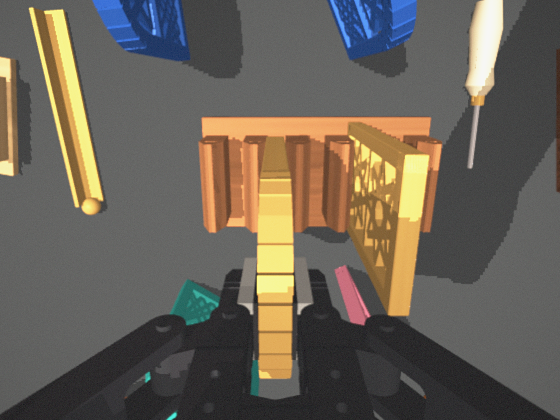

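The arched panel (276,150) is over the second slot from the left, y=-34, its own slot, and the square panel is standing back in place at (385,215). I'll lower it, release, and go behind the lid.

```bash
python3 -m creep '[{"claw":1,"dx":0,"dy":0,"dz":-0.02,"wx":0,"wy":0,"wz":0},{"claw":1,"dx":0,"dy":0,"dz":-0.04,"wx":0,"wy":0,"wz":0},{"claw":1,"dx":0,"dy":0,"dz":-0.055,"wx":0,"wy":0,"wz":0},{"claw":1,"dx":0,"dy":0,"dz":-0.065,"wx":0,"wy":0,"wz":0},{"claw":1,"dx":0,"dy":0,"dz":-0.0705,"wx":0,"wy":0,"wz":0},{"claw":1,"dx":0,"dy":0,"dz":-0.0705,"wx":0,"wy":0,"wz":0},{"claw":1,"dx":0,"dy":0,"dz":-0.0705,"wx":0,"wy":0,"wz":0}]'
python3 -m creep '[{"claw":-0.2,"dx":0,"dy":0,"dz":0,"wx":0,"wy":0,"wz":0},{"claw":-0.2,"dx":0,"dy":0,"dz":0,"wx":0,"wy":0,"wz":0},{"claw":-0.2,"dx":0,"dy":0,"dz":0,"wx":0,"wy":0,"wz":0},{"claw":-0.2,"dx":0,"dy":0,"dz":0.03,"wx":0,"wy":0,"wz":0},{"claw":-0.2,"dx":0,"dy":0,"dz":0.08,"wx":0,"wy":0,"wz":0},{"claw":-0.2,"dx":0,"dy":0,"dz":0.13,"wx":0,"wy":0,"wz":0},{"claw":-0.2,"dx":0,"dy":0.0,"dz":0.19,"wx":0,"wy":0,"wz":0},{"claw":-0.2,"dx":0,"dy":0.0,"dz":0.2,"wx":0,"wy":0,"wz":0},{"claw":-0.2,"dx":0,"dy":0.0,"dz":0.2,"wx":0,"wy":0,"wz":0}]'
python3 - <<'E'
from h import *
w=snap("wrist","w18"); s=arm.read_state(); print(s["tool_pos"])
for n,X in(("square_panel",[.536,.0677]),("arched_panel",[.5318,.0002])):
    m=maskat(w,n,X+[.12]); print(n,fit([(w,m)],n,X,-.06,.158))
E
```

```text
clock: 44.88
tool_pos: [0.5319, -0.0001, 0.1236]
ee_rot: [[-0.998, 0.06, 0.0], [0.06, 0.998, 0.001], [-0.0, 0.001, -1.0]]
force: [-3.7, -0.6, 7.6]
width: 0.0116
grip_force: 61.1
clock: 46.0
tool_pos: [0.5317, 0.0002, 0.3225]
ee_rot: [[-0.998, 0.059, 0.001], [0.059, 0.998, 0.001], [-0.001, 0.001, -1.0]]
force: [0.9, -0.1, -0.9]
width: 0.0513
grip_force: 0.0
[5.31101406e-01 2.27740468e-04 3.21338719e-01]
square_panel (array([ 0.53510459,  0.06591915, -0.05171394]), np.float64(0.932240903377533))
arched_panel (array([ 0.53221935, -0.00122163, -0.05980134]), np.float64(0.9398595094680786))
```

Both panels are back within about 2 mm. Next is the lid: target TCP (0.622, 0.345), so dx +0.091, dy +0.345, wz +13.

```bash
python3 -m creep '[{"claw":1,"dx":0.012,"dy":0.05,"dz":0,"wx":0,"wy":0,"wz":2},{"claw":1,"dx":0.027,"dy":0.1,"dz":0,"wx":0,"wy":0,"wz":4},{"claw":1,"dx":0.042,"dy":0.16,"dz":0,"wx":0,"wy":0,"wz":7},{"claw":1,"dx":0.058,"dy":0.22,"dz":0,"wx":0,"wy":0,"wz":10},{"claw":1,"dx":0.074,"dy":0.28,"dz":0,"wx":0,"wy":0,"wz":13},{"claw":1,"dx":0.088,"dy":0.33,"dz":0,"wx":0,"wy":0,"wz":13},{"claw":1,"dx":0.091,"dy":0.345,"dz":0,"wx":0,"wy":0,"wz":13},{"claw":1,"dx":0.091,"dy":0.345,"dz":0,"wx":0,"wy":0,"wz":13},{"claw":1,"dx":0.091,"dy":0.345,"dz":-0.03,"wx":0,"wy":0,"wz":13},{"claw":1,"dx":0.091,"dy":0.345,"dz":-0.03,"wx":0,"wy":0,"wz":13}]'
python3 - <<'E'
from h import *
s=snap("side","s19"); cv2.imwrite("pics/s19c.png",cv2.resize(s["pixels"][60:240,150:390,::-1],None,fx=3,fy=3))
print(arm.read_state()["tool_pos"])
E
```

```text
clock: 47.4
tool_pos: [0.6217, 0.3419, 0.29]
ee_rot: [[-0.987, -0.163, -0.004], [-0.163, 0.987, -0.003], [0.005, -0.002, -1.0]]
force: [0.9, 1.3, -0.5]
width: 0.0002
grip_force: 0.0
[0.62248606 0.34264167 0.29181961]
```

View pics/s19c.png

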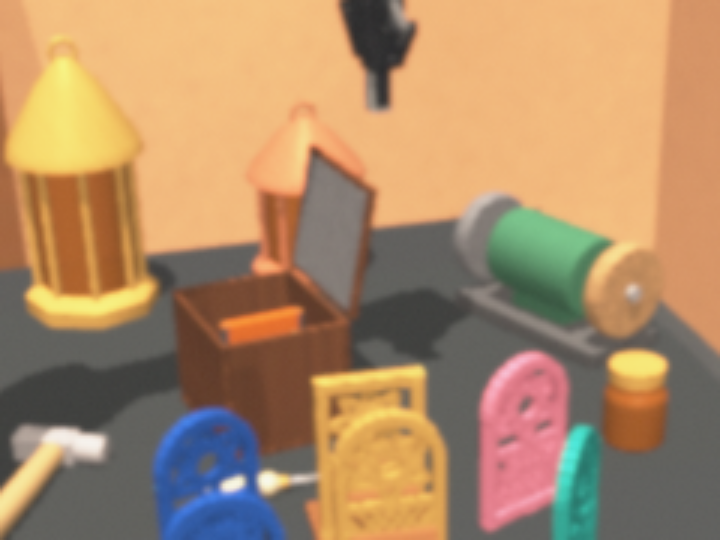

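The fingers (378,100 in the crop) hang above and behind the lid's free edge (345,170) with clear space below, and the pane is in the case. I'll descend and push it over.

```bash
python3 -m creep '[{"claw":1,"dx":0,"dy":0,"dz":-0.04,"wx":0,"wy":0,"wz":0},{"claw":1,"dx":0,"dy":0,"dz":-0.077,"wx":0,"wy":0,"wz":0},{"claw":1,"dx":0,"dy":0,"dz":-0.077,"wx":0,"wy":0,"wz":0},{"claw":1,"dx":0,"dy":0,"dz":-0.077,"wx":0,"wy":0,"wz":0}]'
python3 -m creep '[{"claw":1,"dx":-0.015,"dy":-0.003,"dz":0,"wx":0,"wy":0,"wz":0},{"claw":1,"dx":-0.03,"dy":-0.005,"dz":0,"wx":0,"wy":0,"wz":0},{"claw":1,"dx":-0.039,"dy":-0.0065,"dz":0,"wx":0,"wy":0,"wz":0},{"claw":1,"dx":-0.047,"dy":-0.008,"dz":0.001,"wx":0,"wy":0,"wz":0},{"claw":1,"dx":-0.06,"dy":-0.01,"dz":0.003,"wx":0,"wy":0,"wz":0},{"claw":1,"dx":-0.073,"dy":-0.012,"dz":0.004,"wx":0,"wy":0,"wz":0},{"claw":1,"dx":-0.086,"dy":-0.014,"dz":0.001,"wx":0,"wy":0,"wz":0},{"claw":1,"dx":-0.098,"dy":-0.016,"dz":-0.004,"wx":0,"wy":0,"wz":0},{"claw":1,"dx":-0.098,"dy":-0.016,"dz":-0.004,"wx":0,"wy":0,"wz":0}]'
python3 - <<'E'
from h import *
s=arm.get_image("side"); cv2.imwrite("pics/s20c.png",cv2.resize(s["pixels"][60:240,150:390,::-1],None,fx=3,fy=3))
s=arm.read_state();print(s["tool_pos"],s["force"])
E
```

```text
clock: 47.95
tool_pos: [0.624, 0.3448, 0.2179]
ee_rot: [[-0.986, -0.166, 0.003], [-0.166, 0.986, 0.001], [-0.003, 0.001, -1.0]]
force: [1.3, -0.3, -0.1]
width: -0.0002
grip_force: 0.0
clock: 49.08
tool_pos: [0.5229, 0.3291, 0.2106]
ee_rot: [[-0.986, -0.167, -0.002], [-0.167, 0.986, -0.0], [0.002, 0.0, -1.0]]
force: [0.9, -0.1, -0.2]
width: -0.0006
grip_force: 0.0
[0.52368536 0.32917557 0.21086455] [-0.16922762  0.11952186  0.60747573]
```

View pics/s20c.png

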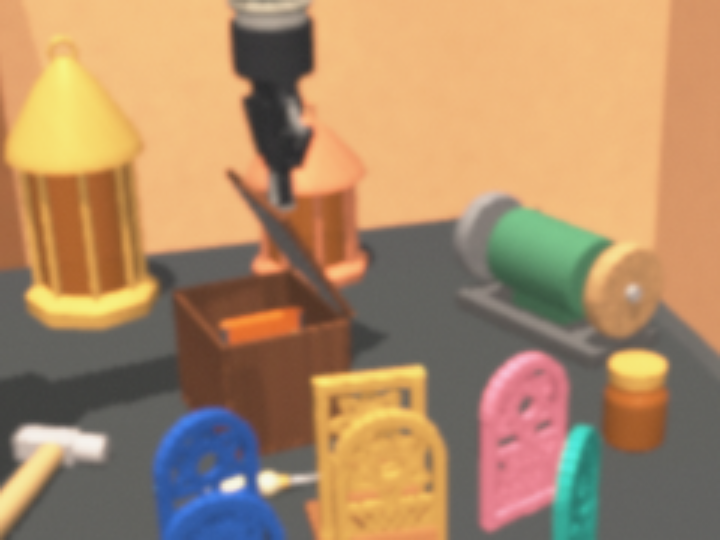

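The lid leans over the case at about 60° (free edge at 232,172), with the finger on its outer face, so I'll continue.

```bash
python3 -m creep '[{"claw":1,"dx":-0.015,"dy":-0.0025,"dz":-0.009,"wx":0,"wy":0,"wz":0},{"claw":1,"dx":-0.028,"dy":-0.005,"dz":-0.02,"wx":0,"wy":0,"wz":0},{"claw":1,"dx":-0.039,"dy":-0.0065,"dz":-0.034,"wx":0,"wy":0,"wz":0},{"claw":1,"dx":-0.047,"dy":-0.008,"dz":-0.049,"wx":0,"wy":0,"wz":0},{"claw":1,"dx":-0.053,"dy":-0.009,"dz":-0.066,"wx":0,"wy":0,"wz":0},{"claw":1,"dx":-0.056,"dy":-0.0095,"dz":-0.078,"wx":0,"wy":0,"wz":0},{"claw":1,"dx":-0.056,"dy":-0.0095,"dz":-0.083,"wx":0,"wy":0,"wz":0},{"claw":1,"dx":-0.056,"dy":-0.0095,"dz":-0.084,"wx":0,"wy":0,"wz":0},{"claw":1,"dx":-0.056,"dy":-0.0095,"dz":-0.084,"wx":0,"wy":0,"wz":0}]'
```

```text
clock: 50.25
tool_pos: [0.4677, 0.3191, 0.1284]
ee_rot: [[-0.986, -0.166, -0.003], [-0.166, 0.986, -0.0], [0.003, 0.0, -1.0]]
force: [-6.8, -3.6, 13.5]
width: -0.0001
grip_force: 7.2
```

```bash
python3 -m creep '[{"claw":1,"dx":0,"dy":0,"dz":-0.001,"wx":0,"wy":0,"wz":0},{"claw":1,"dx":0,"dy":0,"dz":0.05,"wx":0,"wy":0,"wz":0},{"claw":1,"dx":0,"dy":0,"dz":0.11,"wx":0,"wy":0,"wz":0},{"claw":1,"dx":0,"dy":0,"dz":0.17,"wx":0,"wy":0,"wz":0},{"claw":1,"dx":0,"dy":0,"dz":0.22,"wx":0,"wy":0,"wz":0},{"claw":1,"dx":0,"dy":0.05,"dz":0.22,"wx":0,"wy":0,"wz":0},{"claw":1,"dx":-0.03,"dy":0.11,"dz":0.22,"wx":0,"wy":0,"wz":0},{"claw":1,"dx":-0.06,"dy":0.17,"dz":0.22,"wx":0,"wy":0,"wz":0},{"claw":1,"dx":-0.06,"dy":0.17,"dz":0.22,"wx":0,"wy":0,"wz":0},{"claw":1,"dx":-0.06,"dy":0.17,"dz":0.22,"wx":0,"wy":0,"wz":0}]'
python3 - <<'E'
from h import *
s=arm.get_image("side"); t=arm.get_image("top")
cv2.imwrite("pics/end.png",np.hstack([cv2.resize(p[a:b,c:d,::-1],(400,400)) for p,a,b,c,d in((s["pixels"],100,290,190,380),(t["pixels"],110,310,60,260))]))
P=[(p,arm.landmark_of(p,"lid_edge")[0]) for p in(s,t)]; print([x["p"] for _,x in P],tri([(p,x["xy"]) for p,x in P]))
for n,X in(("square_panel",[.536,.0677]),("arched_panel",[.5318,.0002])):
    m=maskat(t,n,X+[.12]); print(n,fit([(t,m)],n,X,-.06,.158))
E
```

```text
clock: 51.5
tool_pos: [0.4086, 0.4896, 0.3468]
ee_rot: [[-0.986, -0.167, 0.0], [-0.167, 0.986, -0.001], [0.0, -0.001, -1.0]]
force: [1.0, -0.7, 0.1]
width: -0.0001
grip_force: 0.0
[0.77, 0.85] [0.42764631 0.30462292 0.1392636 ]
square_panel (array([ 0.53423895,  0.06694829, -0.03047302]), np.float64(0.8965966701507568))
arched_panel (array([ 5.32146734e-01, -7.71809896e-05, -5.19753689e-02]), np.float64(0.8978145122528076))
```

View pics/end.png

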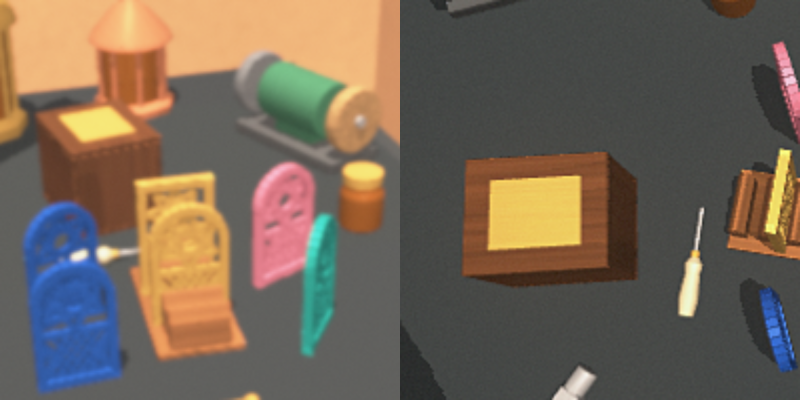

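The lid is flat on the rim (side crop 98,125; top crop 535,215), and the fingertip reached z=0.128 with 13.5 N of hard contact. Both panels stand in their original slots and the arm is clear.

```bash
python3 -c "
from cell import arm
print(arm.finish_job())"
```

```text
the job is handed in; nothing more can be done
None
```

The job is handed in, with no verdict returned: before hand-in the camera fits showed the pane standing in the case slot and both brass panels back in their own slots to within about 2 mm, and the lid was pressed down flat on the rim.

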